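Load, close and lock the stock cassettes for dispatch

ROBOT

A 6-joint arm with a two-finger parallel gripper is mounted at the origin on the work surface. World frame = base frame: x ahead of the robot, y to its left, z up, the work surface at z = 0. Lengths are in m, angles in rad, forces in N, time in s.
With the tool pointing down it reaches from about 0.325 to 0.85 m from the base axis. Payload 4.4 kg.
Tool frame: the origin (TCP) lies at the very end of the fingers, on their centre line; the grasp point (between the pads) lies r.grip_depth behind it (r.grip_depth is the distance from the TCP to the grasp point, in m); z points along the fingers, y is the direction in which the jaws open and shut (so a half turn about z gives the same grasp; the last joint's range is limited). The gripper opens to 94 mm and grips with 3 to 60 N. Pads are 16 mm wide; open, the fingers measure 119 mm over their backs; the gripper's body (75 mm by 177 mm) begins 78 mm behind the grasp point.
Start: joints at [1.147, 0.207, 1.542, -0, 1.393, -0.15], TCP at [0.155, 0.554, 0.205] pointing down, gripper open.
Joint ranges: [-2.73, 2.73], [-0.86, 2.22], [0.23, 2.46], [-1.11, 4.25], [0.08, 2.63], [-2.82, 2.82]. Speed limits (rad/s): [2.79, 2.79, 3.14, 3.14, 3.14, 3.14].

INTERFACE

Orientations are given as a rotation vector (axis times angle).
In Python, from workcell import r gives the robot as it stands.
- The arm moves only by the tool servo_tool, never from a script. Its argument "series" is a list of rows, each an object of numbers: "x", "y", "z": the shift along the tool's x, y, z in mm; "spin": the turn about the tool's z in rad; "jaw": the opening, from 0 (shut) to 1 (fully open). A call has 1 to 12 rows; each row is the pose to reach, as a shift and turn from the pose commanded when the call began, along the tool's axes at that moment; what a row does not reach only later rows make up. A row lasts 1/8 s, in which the tool goes at most 62.5 mm and 10.7 degrees, less where a joint would pass 70% of its speed; a pose out of reach is approached as far as the arm can. A call with a gripper value outside its range is refused whole. The fingers move at their own pace and stop on an object; "grip_force" is the grip in N (left out, the last holds). Time passes only in rows, so rows that repeat a pose let the fingers close. It gives the time, the measured TCP pose, the force and the opening at its end, in the units of the state.
- r.get_state(): the state, without advancing time (a new reading comes with each control period).
- r.read_camera(name): name is "side" or "top" or "wrist"; returns a dict with "image" (400x640x3 uint8, red, green, blue), "vfov" (degrees; the focal length in pixels is half the picture's height over the tangent of half this angle, whatever the lens; pixels are square), "cx", "cy" (the principal point, pixels), "pose" (4x4, takes a point from camera to world coordinates). Camera axes: x right, y down, z forward; pixel columns grow to the right and rows downward; lengths in m; the calibration is good to about 2 mm. The wrist camera is an equidistant fisheye: a pixel r from the principal point sees the ray r / f radians off the axis. A picture is of the moment at which its call begins. There is no depth.
- r.hand_in(): hands the job in, once; it reports no verdict.
Trained networks look in the newest picture that a camera, given by its name, has taken for a name from the list of things; names that differ only in an ending like _2 or _b are one class to them, and where a whole thing is asked for, a point or a joint stands for the part that bears it (a point fixed in the world has none). Each returns a list of dicts, best first, with "confidence" (0 to 1); they miss things now and then, are a little off and sometimes report something else, mostly with a low value. They report only what shows in the picture. A call takes as long as a camera call.
- r.find_in(name, camera): "extent" ([left, top, right, bottom] in pixels, round what is visible of it).
- r.silhouettes(name, camera): "pixels" (400x640 bool, what is visible of it) and "extent" ([left, top, right, bottom] in pixels, round what is visible of it).
The state is a dict: "time_s": time; "q": joint angles; "dq": joint speeds; "joint_efforts": joint torques, N m; "ee_pos": TCP position; "eef_rot": TCP orientation; "ft_force": force on the tool from outside, world axes, zero at the start; "wrist_torque": the same for the moment, N m; "gripper_width": finger opening in m.
Only numpy, scipy, OpenCV 4.12 (cv2) and the standard library are available. Lean on these libraries where they do the work, as an engineer would, in place of code of your own. Each camera call takes 0.05 s, during which the arm holds its last target.

TASK

Load every stock cassette on the bench into the blue dispatch tray, flat and lid side up, and press each lid fully shut. Then take the spring punch, feel along the groove in each lid with its tip until it drops into the hidden lock hole, and push the lock pin in there fully home; never push a lock pin while its lid is still up. Finally stand the punch back in its holder, and leave the tape roll, the jar and the carton where they are.

Things in the scene. Friction and masses are not known exactly. Their poses are not given: they have to be found in the camera images.
- tray: Shallow open blue plastic dispatch tray, fixed to the bench: outside 178 mm (its x) by 378 mm (its y), walls 4 mm thick; its floor is 4 mm and its rim 14 mm above the bench. Origin: centre of the underside, on the bench. Room for four cassettes side by side, long sides along the tray's x.
- holder: Aluminium block 56 x 56 x 55 mm, fixed to the bench, with an upright hole 22 mm in diameter right through its centre, in which the punch stands. Origin: centre of its underside, on the bench; z up.
- punch: Spring punch, 0.16 kg, standing tip down in the holder, its collar resting on the holder's top face. Origin: centre of the collar's underside; z points up along the handle, away from the tip. Collar 36 mm in diameter, from z = 0 to 6 mm; round handle 26 mm in diameter, from 6 to 66 mm; below the origin a shaft 7 mm in diameter down to -36 mm, then the sprung tip.
- punch_tip (a joint): The punch's round-ended tip, 6 mm in diameter: how far it is pushed back into its shaft: 0 (extended, tip at -50 mm) to 0.008 m (pushed right in, tip at -42 mm). The spring needs about 0.9 N to start and 3.3 N to push right in; after that the punch is rigid.
- tape_roll: Bystander: cardboard ring 96 mm in diameter, 24 mm high, lying flat. Origin: centre of its underside.
- glue_jar: Bystander: upright jar 60 mm in diameter, 75 mm high. Origin: centre of its underside.
- carton: Bystander: closed carton 90 x 130 x 50 mm. Origin: centre of its underside.
- cassette0: Stock cassette, may be absent, all alike: box 124 mm (x) by 44 mm (y), about 0.65 kg; turquoise body 34 mm high with straight sides, white lid on top. Origin: centre of the underside; z up. The lid's flat top face is 51 mm above the origin when up, 44 mm when shut.
- groove0 (a point): Middle of the open groove in the lid, on its black floor, 10 mm below the lid's top. Groove 12 mm wide (y), 56 mm long (x -28 to 28). In the floor is a lock hole 12 mm long and as wide as the groove, centred anywhere from x = -16 to 16, other on each cassette; its pin's top lies 4 mm below the floor. Black on black, hardly seen, but a tip slid along the floor drops in.
- lid0 (a joint): How far the lid of cassette0 is pressed down: 0 (up) to 0.007 m (fully shut). It goes straight down against a stiff 9 N and stays where it is left.
- pin0 (a joint): How far the lock pin of cassette0 is pushed down: 0 (its top 4 mm below the groove's floor) to 0.008 m (fully home, its top 12 mm below the groove's floor). It moves against a stiff 7 N, more than the punch's spring can give, and stays where it is left.
- cassette1: Stock cassette, may be absent, all alike: box 124 mm (x) by 44 mm (y), about 0.65 kg; turquoise body 34 mm high with straight sides, white lid on top. Origin: centre of the underside; z up. The lid's flat top face is 51 mm above the origin when up, 44 mm when shut.
- groove1 (a point): Middle of the open groove in the lid, on its black floor, 10 mm below the lid's top. Groove 12 mm wide (y), 56 mm long (x -28 to 28). In the floor is a lock hole 12 mm long and as wide as the groove, centred anywhere from x = -16 to 16, other on each cassette; its pin's top lies 4 mm below the floor. Black on black, hardly seen, but a tip slid along the floor drops in.
- lid1 (a joint): How far the lid of cassette1 is pressed down: 0 (up) to 0.007 m (fully shut). It goes straight down against a stiff 9 N and stays where it is left.
- pin1 (a joint): How far the lock pin of cassette1 is pushed down: 0 (its top 4 mm below the groove's floor) to 0.008 m (fully home, its top 12 mm below the groove's floor). It moves against a stiff 7 N, more than the punch's spring can give, and stays where it is left.
- cassette2: Stock cassette, may be absent, all alike: box 124 mm (x) by 44 mm (y), about 0.65 kg; turquoise body 34 mm high with straight sides, white lid on top. Origin: centre of the underside; z up. The lid's flat top face is 51 mm above the origin when up, 44 mm when shut.
- groove2 (a point): Middle of the open groove in the lid, on its black floor, 10 mm below the lid's top. Groove 12 mm wide (y), 56 mm long (x -28 to 28). In the floor is a lock hole 12 mm long and as wide as the groove, centred anywhere from x = -16 to 16, other on each cassette; its pin's top lies 4 mm below the floor. Black on black, hardly seen, but a tip slid along the floor drops in.
- lid2 (a joint): How far the lid of cassette2 is pressed down: 0 (up) to 0.007 m (fully shut). It goes straight down against a stiff 9 N and stays where it is left.
- pin2 (a joint): How far the lock pin of cassette2 is pushed down: 0 (its top 4 mm below the groove's floor) to 0.008 m (fully home, its top 12 mm below the groove's floor). It moves against a stiff 7 N, more than the punch's spring can give, and stays where it is left.
- cassette3: Stock cassette, may be absent, all alike: box 124 mm (x) by 44 mm (y), about 0.65 kg; turquoise body 34 mm high with straight sides, white lid on top. Origin: centre of the underside; z up. The lid's flat top face is 51 mm above the origin when up, 44 mm when shut.
- groove3 (a point): Middle of the open groove in the lid, on its black floor, 10 mm below the lid's top. Groove 12 mm wide (y), 56 mm long (x -28 to 28). In the floor is a lock hole 12 mm long and as wide as the groove, centred anywhere from x = -16 to 16, other on each cassette; its pin's top lies 4 mm below the floor. Black on black, hardly seen, but a tip slid along the floor drops in.
- lid3 (a joint): How far the lid of cassette3 is pressed down: 0 (up) to 0.007 m (fully shut). It goes straight down against a stiff 9 N and stays where it is left.
- pin3 (a joint): How far the lock pin of cassette3 is pushed down: 0 (its top 4 mm below the groove's floor) to 0.008 m (fully home, its top 12 mm below the groove's floor). It moves against a stiff 7 N, more than the punch's spring can give, and stays where it is left.

How it is judged:
By the outcome, as a careful person would: the job done as asked, in the order asked, and still so for the second after the job is handed in, with the robot touching nothing.
Of cassette0, cassette1, cassette2, cassette3 only 3 to 4 are there at a start; the rules pass over those that are not, and their reading is None.
At some moment in a run one of cassette0, cassette1, cassette2, cassette3 may be knocked a few centimetres aside while the robot is not near it.
It also fails if it takes over 210 s, if anything falls off the work surface, if the arm or the gripper's body presses on something with over 40 N, if the wrist force passes 120 N, or if a joint passes its speed limit or range.

## Working session

There is one attempt and no reset: what is moved stays moved. The work goes in short steps, Python scripts to look and compute and a tool call to move; the robot and the scene stay as the last step left them, time stands still between calls to the robot, and variables do not carry over. Pictures are saved under pics/ and viewed, and the job is handed in when it is done.

Besides the shell and the picture viewer there is one more tool, called after "Emit:" by a JSON object that holds its "fn" and its "kwargs". servo_tool: Moves the arm, as the interface text tells. Its arguments: {"type":"object","properties":{"series":{"type":"array"},"grip_force":{"type":"number"}},"required":["series"]}

```bash
ls; mkdir -p pics; cat > h.py <<'E'
import numpy as np, cv2
from workcell import r
from scipy.spatial.transform import Rotation as R
def snap(cam,name):
    d=r.read_camera(cam); cv2.imwrite(f'pics/{name}.png',cv2.cvtColor(d['image'],cv2.COLOR_RGB2BGR)); return d
def f_of(d): return 200/np.tan(np.radians(d['vfov'])/2)
def ray(d,u,v,fish):
    f=f_of(d); x=u-d['cx']; y=v-d['cy']
    if fish:
        rr=np.hypot(x,y); th=rr/f
        k=np.sin(th)/rr if rr>1e-9 else 1/f
        v3=np.array([x*k,y*k,np.cos(th)])
    else: v3=np.array([x/f,y/f,1.])
    P=np.array(d['pose']); return P[:3,3],P[:3,:3]@v3
def onz(d,u,v,z,fish=False):
    o,w=ray(d,u,v,fish); t=(z-o[2])/w[2]; return (o+t*w)
def proj(d,p,fish=False):
    P=np.array(d['pose']); c=P[:3,:3].T@(np.array(p)-P[:3,3]); f=f_of(d)
    if fish:
        th=np.arctan2(np.hypot(c[0],c[1]),c[2]); n=np.hypot(c[0],c[1])+1e-12
        return np.array([d['cx']+f*th*c[0]/n,d['cy']+f*th*c[1]/n])
    return np.array([d['cx']+f*c[0]/c[2],d['cy']+f*c[1]/c[2]])
E
python3 - <<'E'
from h import *
for c in('top','side','wrist'):
    d=snap(c,c+'0'); print(c,d['vfov'],d['cx'],d['cy'],np.round(d['pose'],3).tolist())
s=r.get_state(); print(s, r.grip_depth)
E
```

```text
pics
top 54.45731134928755 323.60303883669485 203.18144722761048 [[0.028, -0.995, 0.096, 0.422], [-0.999, -0.03, -0.024, 0.069], [0.027, -0.095, -0.995, 0.986], [0.0, 0.0, 0.0, 1.0]]
side 46.006868826777165 314.7725094458772 192.7527774047177 [[0.878, -0.294, 0.378, 0.106], [-0.478, -0.574, 0.665, -0.629], [0.022, -0.764, -0.645, 0.738], [0.0, 0.0, 0.0, 1.0]]
wrist 65.70646984690485 321.29544797121724 198.6482068173501 [[0.269, 0.936, 0.229, 0.089], [0.963, -0.261, -0.065, 0.572], [-0.001, 0.239, -0.971, 0.382], [0.0, 0.0, 0.0, 1.0]]
{'time_s': 0.15, 'q': array([ 1.14750199e+00,  2.07249889e-01,  1.54260376e+00, -3.26082177e-05,
        1.39347132e+00, -1.50513019e-01]), 'dq': array([-0.00058188, -0.00324863, -0.00397805, -0.00280763,  0.00196687,
       -0.00067325]), 'joint_efforts': array([ 7.16186491e-05, -3.71310532e+01, -2.81813300e+01,  6.98507717e-02,
        3.27551714e-02, -8.22880929e-05]), 'ee_pos': array([0.15468633, 0.55316825, 0.20455343]), 'eef_rot': array([-4.27085047e-01, -3.11196230e+00,  2.62377279e-03]), 'ft_force': array([-0.02312203,  0.34444899,  0.39469981]), 'wrist_torque': array([-0.01022496, -0.0343177 , -0.01068485]), 'gripper_width': 0.09389445818543794} 0.0188
```

View pics/top0.png

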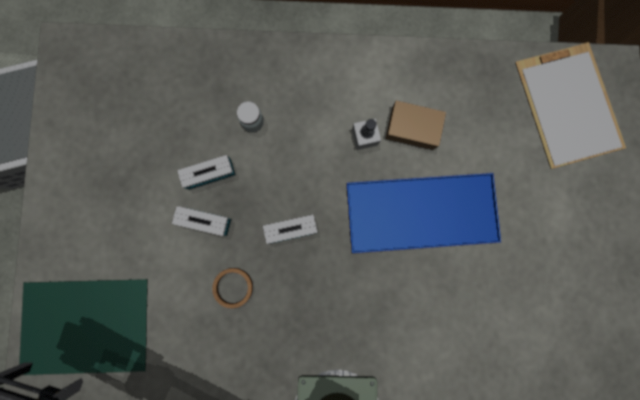

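View pics/side0.png

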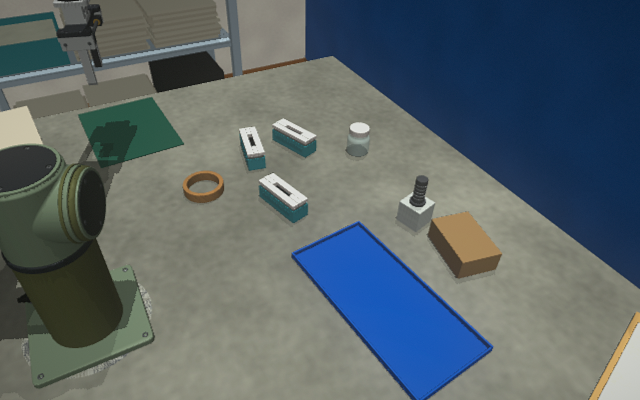

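View pics/wrist0.png

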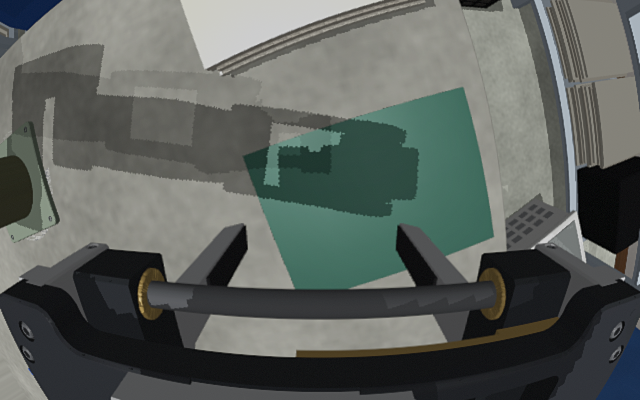

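Three cassettes: lids at top-view pixels (206,171), (201,221), (290,229); tray at (423,213), holder at (367,132), carton at (416,124), jar at (249,116), tape roll at (233,288). No fourth is visible in either view. Now measure.

```bash
cat >> h.py <<'E'
def rectfit(pts):
    (c,s,a)=cv2.minAreaRect((np.array(pts)[:,:2]*1000).astype(np.float32))
    if s[0]<s[1]: s=(s[1],s[0]); a+=90
    a=(a+90)%180-90
    return np.round(c,1),np.round(s,1),round(a,1)
def lidfit(d,ext,z=.051,fish=False,th=None):
    # white pixels within the extent
    im=d['image'].astype(int); x0,y0,x1,y1=[int(v) for v in ext]
    sub=im[max(0,y0-3):y1+4,max(0,x0-3):x1+4]
    m=((sub.min(2)>(th or 140))&(sub.max(2)-sub.min(2)<30)).astype(np.uint8)
    m=cv2.morphologyEx(m,cv2.MORPH_OPEN,np.ones((2,2)))
    n,l,st,_=cv2.connectedComponentsWithStats(m)
    k=1+np.argmax(st[1:,4]); vv,uu=np.nonzero(l==k)
    c=cv2.convexHull(np.stack([uu,vv],1).astype(np.int32))[:,0]
    pts=[]
    ctr=c.mean(0)
    for u,v in c:
        pts.append(onz(d,u+max(0,x0-3),v+max(0,y0-3),z,fish))
    return rectfit(pts)
E
python3 - <<'E'
from h import *
for cam in('top','side'):
    d=r.read_camera(cam)
    for n,z in(('cassette0',.051),('tray',.014),('holder',.055),('punch',.066),('carton',.05),('tape_roll',.024),('glue_jar',.075)):
        for k in r.silhouettes(n,cam):
            if k['confidence']<.3: continue
            e=k['extent']; 
            vv,uu=np.nonzero(k['pixels']); 
            c=cv2.convexHull(np.stack([uu,vv],1).astype(np.int32))[:,0]
            print(cam,n,round(k['confidence'],2),[int(q) for q in e],rectfit([onz(d,u,v,z) for u,v in c]), lidfit(d,e) if n=='cassette0' else '')
E
```

```text
top cassette0 0.87 [177, 155, 234, 190] (array([577.3, 331.9]), array([131.7,  54.6]), -69.7) (array([580.3, 334.6]), array([118.9,  39.3]), -70.1)
top cassette0 0.82 [262, 217, 317, 241] (array([447.2, 126.5]), array([124.8,  49.5]), -76.2) (array([446.6, 123.3]), array([118.8,  39.6]), -76.0)
top cassette0 0.67 [169, 209, 230, 238] (array([461.9, 336.3]), array([132.9,  44.8]), 78.8) (array([459.8, 339.4]), array([118.9,  39.7]), 78.2)
top tray 0.93 [344, 176, 501, 253] (array([ 499.9, -206.9]), array([379., 179.]), -84.3) 
top holder 0.87 [353, 123, 381, 151] (array([684.4, -52.6]), array([65.9, 60.7]), 12.3) 
top punch 0.51 [360, 118, 376, 139] (array([695.7, -59.2]), array([51.7, 34.2]), -33.6) 
top carton 0.76 [385, 103, 446, 149] (array([ 711.5, -175.3]), array([136.3, 103.5]), 78.7) 
top tape_roll 0.93 [213, 270, 250, 308] (array([301.2, 261. ]), array([96.2, 93. ]), -87.4) 
top glue_jar 0.72 [234, 98, 263, 133] (array([711.2, 229. ]), array([82.8, 58.1]), 41.3) 
top glue_jar 0.7 [167, 206, 232, 235] (array([460.9, 329.7]), array([132.3,  46.7]), 78.6) 
side cassette0 0.69 [2
[... 466 characters left out ...]
498.4, -209. ]), array([383.3, 187.2]), -84.3) 
side punch 0.62 [259, 173, 305, 209] (array([438. , 104.2]), array([133.2,  52.3]), -75.6) 
side punch 0.6 [410, 172, 426, 206] (array([713.8, -35.7]), array([113.8,  34.1]), 41.7) 
side punch 0.57 [270, 117, 314, 146] (array([567.9, 309.2]), array([135. ,  57.1]), -72.1) 
side carton 0.59 [424, 212, 500, 279] (array([ 701.5, -192.8]), array([163.9, 121.8]), 78.2) 
side tape_roll 0.69 [181, 169, 222, 203] (array([300.3, 251.4]), array([122.9,  93.1]), 73.5) 
side glue_jar 0.87 [347, 120, 371, 155] (array([694.3, 193.3]), array([157.4,  56.1]), 56.4) 
side glue_jar 0.57 [291, 222, 492, 400] (array([ 465.2, -244.2]), array([351.4, 171.2]), -84.4)
```

```bash
cat >> h.py <<'E'
def plan(x,y,z,jawdeg):
    """target TCP (mm), jaw line direction (deg, world). prints tool shift and spin"""
    s=r.get_state(); Rm=R.from_rotvec(s['eef_rot']).as_matrix(); p=s['ee_pos']*1000
    sh=Rm.T@(np.array([x,y,z])-p)
    q=s['q']; cand=[]
    a=np.degrees(np.arctan2(Rm[1,1],Rm[0,1]))
    for k in(-180,0,180,360,-360):
        turn=jawdeg+k-a          # world ccw turn wanted
        q1n=np.arctan2(y,x); # world yaw = q1 - sgn*q6 ; tool z down -> spin=-turn
        q6n=q[5]+(-np.radians(turn)+(q1n-q[0]))
        cand.append((round(-np.radians(turn),3),round(q6n,2)))
    ok=[c for c in cand if abs(c[1])<2.7]
    print('t',round(s['time_s'],2),'pos',np.round(p,1),'jaw@',round(a,1),'z',np.round(Rm[:,2],3),'q6',round(q[5],2),'w',round(s['gripper_width']*1000,1),'F',np.round(s['ft_force'],1))
    print(' shift',np.round(sh,1),'spin/q6 options',sorted(ok,key=lambda c:abs(c[1])))
E
python3 - <<'E'
from h import *
plan(448,122.5,120,14)
plan(448,122.5,5,14)
E
```

```text
t 0.95 pos [154.9 553.8 205.5] jaw@ 74.4 z [ 0.  0. -1.] q6 -0.15 w 94.1 F [-0.4 -0.7  0.6]
 shift [-398.4 -336.4   85.5] spin/q6 options [(np.float64(1.054), np.float64(0.02))]
t 0.95 pos [154.9 553.8 205.5] jaw@ 74.4 z [ 0.  0. -1.] q6 -0.15 w 94.1 F [-0.4 -0.7  0.6]
 shift [-398.4 -336.4  200.5] spin/q6 options [(np.float64(1.054), np.float64(0.02))]
```

Emit:
{"fn": "servo_tool", "kwargs": {"series": [{"x": -40, "y": -34, "z": 0, "spin": 0.11}, {"x": -90, "y": -75, "z": 0, "spin": 0.26}, {"x": -135, "y": -113, "z": 10, "spin": 0.42}, {"x": -178, "y": -151, "z": 20, "spin": 0.58}, {"x": -222, "y": -188, "z": 30, "spin": 0.73}, {"x": -266, "y": -225, "z": 40, "spin": 0.88}, {"x": -310, "y": -262, "z": 50, "spin": 1.0}, {"x": -354, "y": -299, "z": 65, "spin": 1.054}, {"x": -398.4, "y": -336.4, "z": 85, "spin": 1.054}, {"x": -398.4, "y": -336.4, "z": 85, "spin": 1.054}, {"x": -398.4, "y": -336.4, "z": 85, "spin": 1.054}], "grip_force": 30}}

```text
$.series[0]: bad value
```

```bash
python3 - <<'E'
from h import *
d=snap('wrist','w1')
for k in r.silhouettes('cassette0','wrist'):
    print(k['confidence'],k['extent'],lidfit(d,k['extent'],.051,True))
plan(448,122.5,5,14)
E
```

```text
t 1.05 pos [154.9 553.8 205.5] jaw@ 74.4 z [ 0.  0. -1.] q6 -0.15 w 94.3 F [-0.2  0.3 -0. ]
 shift [-398.4 -336.4  200.4] spin/q6 options [(np.float64(1.054), np.float64(0.02))]
```

View pics/w1.png

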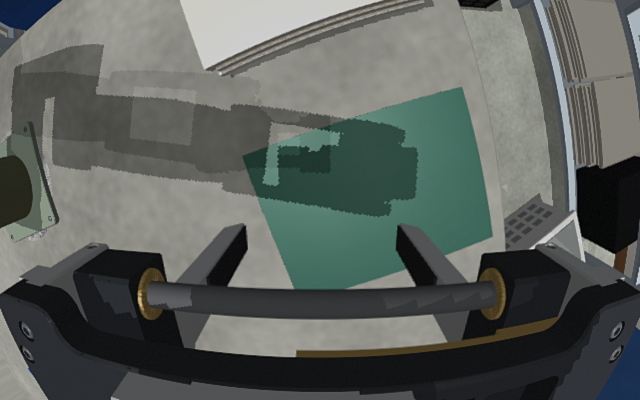

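The move was refused because each row needs "jaw" as well.

Emit:
{"fn": "servo_tool", "kwargs": {"series": [{"x": -40, "y": -34, "z": 0, "spin": 0.11, "jaw": 1}, {"x": -90, "y": -75, "z": 0, "spin": 0.26, "jaw": 1}, {"x": -135, "y": -113, "z": 10, "spin": 0.42, "jaw": 1}, {"x": -178, "y": -151, "z": 20, "spin": 0.58, "jaw": 1}, {"x": -222, "y": -188, "z": 30, "spin": 0.73, "jaw": 1}, {"x": -266, "y": -225, "z": 40, "spin": 0.88, "jaw": 1}, {"x": -310, "y": -262, "z": 50, "spin": 1.0, "jaw": 1}, {"x": -354, "y": -299, "z": 65, "spin": 1.054, "jaw": 1}, {"x": -398.4, "y": -336.4, "z": 85, "spin": 1.054, "jaw": 1}, {"x": -398.4, "y": -336.4, "z": 85, "spin": 1.054, "jaw": 1}, {"x": -398.4, "y": -336.4, "z": 85, "spin": 1.054, "jaw": 1}], "grip_force": 30}}

```text
time_s: 2.42
ee_pos: [0.4477, 0.1227, 0.1205]
eef_rot: [-1.935, -2.474, -0.0]
ft_force: [-0.6, 0.2, 0.8]
gripper_width: 0.0943
```

```bash
python3 - <<'E'
from h import *
d=snap('wrist','w2')
for k in r.silhouettes('cassette0','wrist'):
    print(k['confidence'],k['extent'],lidfit(d,k['extent'],.051,True))
plan(448,122.5,5,14)
E
```

```text
0.9 [297.3, 128.1, 350.3, 269.4] (array([442.9, 156.6]), array([59.8, 42.4]), -75.6)
0.72 [471.3, 0.0, 544.1, 93.5] (array([589.1, 321. ]), array([91.4, 44.1]), -70.1)
t 2.52 pos [447.6 123.6 120.9] jaw@ 14.1 z [ 0.001  0.    -1.   ] q6 -0.16 w 93.9 F [ 0.2 -0.3 -0.2]
 shift [-1.200e+00  1.000e-01  1.159e+02] spin/q6 options [(np.float64(0.001), np.float64(0.02))]
```

View pics/w2.png

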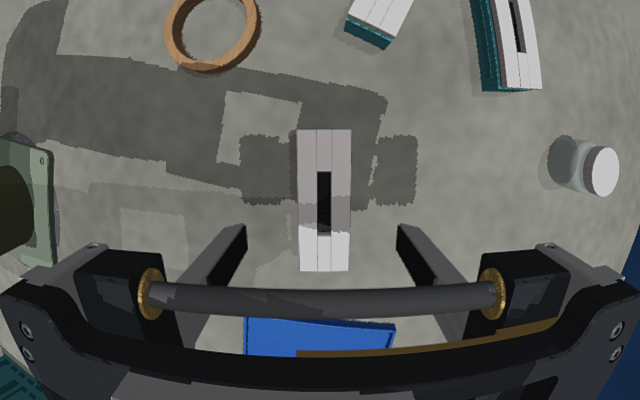

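The lid spans pixels (297–351, 129–271), centred between the fingers. Descending and gripping.

Emit:
{"fn": "servo_tool", "kwargs": {"series": [{"x": -1, "y": 0, "z": 40, "spin": 0, "jaw": 1}, {"x": -1, "y": 0, "z": 80, "spin": 0, "jaw": 1}, {"x": -1, "y": 0, "z": 105, "spin": 0, "jaw": 1}, {"x": -1, "y": 0, "z": 115, "spin": 0, "jaw": 1}, {"x": -1, "y": 0, "z": 115, "spin": 0, "jaw": 0.3}, {"x": -1, "y": 0, "z": 115, "spin": 0, "jaw": 0.3}, {"x": -1, "y": 0, "z": 115, "spin": 0, "jaw": 0.3}, {"x": -1, "y": 0, "z": 115, "spin": 0, "jaw": 0.3}, {"x": -1, "y": 0, "z": 115, "spin": 0, "jaw": 0.3}, {"x": -1, "y": 0, "z": 115, "spin": 0, "jaw": 0.3}], "grip_force": 35}}

```text
time_s: 3.78
ee_pos: [0.4493, 0.1215, 0.0058]
eef_rot: [1.934, 2.474, 0.002]
ft_force: [2.3, 0.9, -0.2]
gripper_width: 0.0435
```

```bash
python3 - <<'E'
from h import *
# groove offset along finger: cassette center vs TCP along long axis
d=snap('wrist','w3')
for k in r.silhouettes('groove0','wrist'): print(k['confidence'],k['extent'])
plan(511,-322,9,95.7)
E
```

```text
0.97 [569.5, 1.7, 637.8, 84.3]
0.63 [269.7, 132.0, 371.0, 350.3]
t 3.88 pos [449.3 121.5   5.9] jaw@ 14.0 z [ 0.002  0.    -1.   ] q6 -0.17 w 43.4 F [2.1 0.7 0.9]
 shift [-445.3  -47.2   -3.1] spin/q6 options [(np.float64(1.715), np.float64(0.91)), (np.float64(-1.427), np.float64(-2.23))]
```

View pics/w3.png

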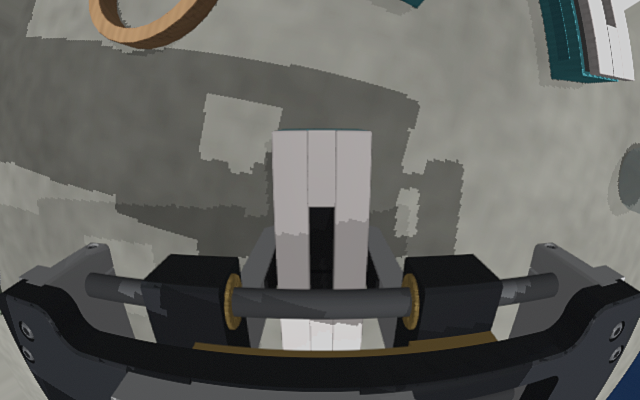

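Gripped (43.4 mm). Lift and carry to the far slot.

Emit:
{"fn": "servo_tool", "kwargs": {"series": [{"x": 0, "y": 0, "z": -30, "spin": 0, "jaw": 0.3}, {"x": -10, "y": -1, "z": -75, "spin": 0.1, "jaw": 0.3}, {"x": -55, "y": -6, "z": -90, "spin": 0.27, "jaw": 0.3}, {"x": -105, "y": -11, "z": -90, "spin": 0.44, "jaw": 0.3}, {"x": -155, "y": -16, "z": -90, "spin": 0.61, "jaw": 0.3}, {"x": -205, "y": -21, "z": -90, "spin": 0.78, "jaw": 0.3}, {"x": -255, "y": -27, "z": -90, "spin": 0.95, "jaw": 0.3}, {"x": -305, "y": -32, "z": -90, "spin": 1.12, "jaw": 0.3}, {"x": -355, "y": -38, "z": -90, "spin": 1.29, "jaw": 0.3}, {"x": -400, "y": -43, "z": -90, "spin": 1.46, "jaw": 0.3}, {"x": -435, "y": -46, "z": -90, "spin": 1.63, "jaw": 0.3}, {"x": -445.3, "y": -47.2, "z": -90, "spin": 1.715, "jaw": 0.3}]}}

```text
time_s: 5.38
ee_pos: [0.5077, -0.323, 0.0924]
eef_rot: [-3.135, -0.148, 0.007]
ft_force: [0.4, 0.9, -6.8]
gripper_width: 0.0434
```

Emit:
{"fn": "servo_tool", "kwargs": {"series": [{"x": 0, "y": 0, "z": 0, "spin": 0, "jaw": 0.3}, {"x": 0, "y": 0, "z": 20, "spin": 0, "jaw": 0.3}]}}

```text
time_s: 5.62
ee_pos: [0.5103, -0.3216, 0.075]
eef_rot: [3.137, 0.159, 0.001]
ft_force: [0.5, -0.2, -7.8]
gripper_width: 0.0435
```

```bash
python3 - <<'E'
from h import *
d=snap('wrist','w4');d=snap('side','s4');d=snap('top','t4')
plan(511,-322,9.5,95.7)
E
```

```text
t 5.78 pos [ 507.5 -319.    72. ] jaw@ -84.2 z [-0.006  0.005 -1.   ] q6 0.76 w 43.8 F [-0.5  0.  -7.7]
 shift [ 3.5  3.7 62.4] spin/q6 options [(np.float64(0.002), np.float64(0.91)), (np.float64(-3.14), np.float64(-2.23))]
```

View pics/w4.png

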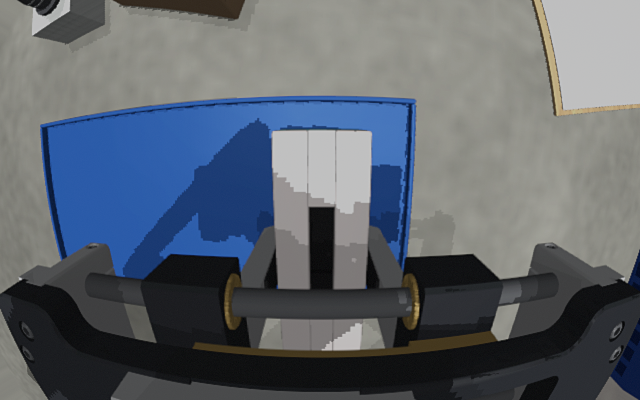

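View pics/s4.png

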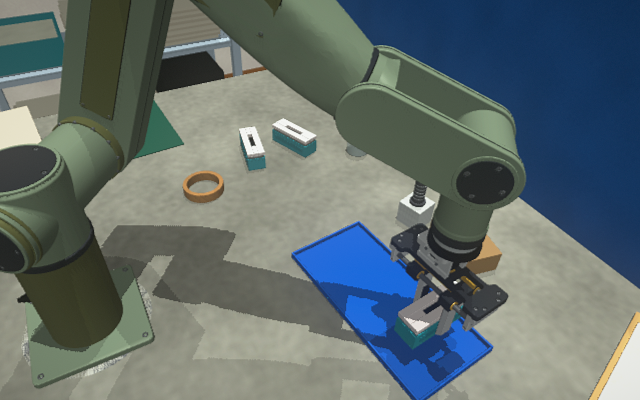

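The cassette hangs over the tray's right end (wrist pixels 272–371), aligned with its walls. Lower, release, then rise with the jaws set to straddle the groove.

Emit:
{"fn": "servo_tool", "kwargs": {"series": [{"x": 0, "y": 0, "z": 25, "spin": 0, "jaw": 0.3}, {"x": 0, "y": 0, "z": 45, "spin": 0, "jaw": 0.3}, {"x": 0, "y": 0, "z": 57, "spin": 0, "jaw": 0.3}, {"x": 0, "y": 0, "z": 62, "spin": 0, "jaw": 0.3}, {"x": 0, "y": 0, "z": 65, "spin": 0, "jaw": 0.3}, {"x": 0, "y": 0, "z": 65, "spin": 0, "jaw": 0.3}]}}

```text
time_s: 6.52
ee_pos: [0.5104, -0.3224, 0.0109]
eef_rot: [3.137, 0.157, 0.001]
ft_force: [0.0, -0.7, -7.7]
gripper_width: 0.0439
```

```bash
python3 - <<'E'
from h import *
plan(511,-322,9.5,95.7)
E
```

```text
t 6.53 pos [ 510.4 -322.4   10.9] jaw@ -84.3 z [ 0.001 -0.001 -1.   ] q6 0.76 w 43.9 F [ 0.  -0.7 -7.7]
 shift [ 0.7 -0.3  1.4] spin/q6 options [(np.float64(0.0), np.float64(0.91)), (np.float64(-3.141), np.float64(-2.23))]
```

Still ~1 mm off the floor; go down a little more, open, lift.

Emit:
{"fn": "servo_tool", "kwargs": {"series": [{"x": 0, "y": 0, "z": 1.5, "spin": 0, "jaw": 0.3}, {"x": 0, "y": 0, "z": 1.5, "spin": 0, "jaw": 0.6}, {"x": 0, "y": 0, "z": 1.5, "spin": 0, "jaw": 0.75}, {"x": 0, "y": 0, "z": 1.5, "spin": 0, "jaw": 0.75}, {"x": 0, "y": 0, "z": -25, "spin": 0, "jaw": 0.75}, {"x": 0, "y": 0, "z": -60, "spin": 0, "jaw": 0.75}, {"x": 0, "y": 0, "z": -60, "spin": 0, "jaw": 0.17}, {"x": 0, "y": 0, "z": -60, "spin": 0, "jaw": 0.17}, {"x": 0, "y": 0, "z": -60, "spin": 0, "jaw": 0.17}, {"x": 0, "y": 0, "z": -60, "spin": 0, "jaw": 0.17}]}}

```text
time_s: 7.78
ee_pos: [0.5092, -0.3214, 0.069]
eef_rot: [-3.136, -0.157, 0.003]
ft_force: [-0.9, -0.4, -0.6]
gripper_width: 0.0342
```

```bash
python3 - <<'E'
from h import *
plan(511,-322,56,95.7)
d=snap('wrist','w5')
E
```

```text
t 7.78 pos [ 509.2 -321.4   69. ] jaw@ -84.3 z [-0.002  0.002 -1.   ] q6 0.76 w 34.2 F [-0.9 -0.4 -0.6]
 shift [ 1.8  0.8 13. ] spin/q6 options [(np.float64(0.0), np.float64(0.91)), (np.float64(-3.141), np.float64(-2.23))]
```

View pics/w5.png

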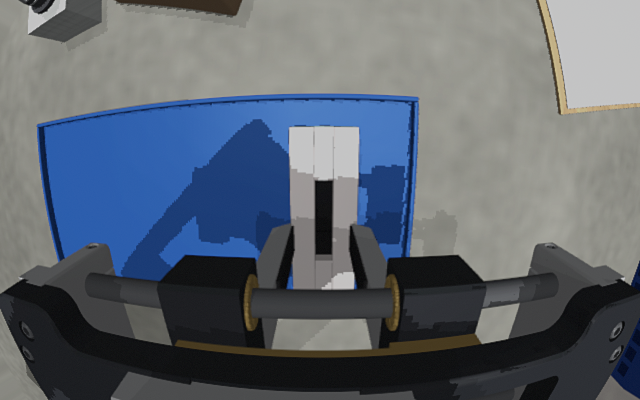

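Placed (lid pixels 290–359, free of the fingers). Wait for the jaws to narrow, then press.

Emit:
{"fn": "servo_tool", "kwargs": {"series": [{"x": 0, "y": 0, "z": 0, "spin": 0, "jaw": 0.17}, {"x": 0, "y": 0, "z": 0, "spin": 0, "jaw": 0.17}, {"x": 0, "y": 0, "z": 0, "spin": 0, "jaw": 0.17}, {"x": 0, "y": 0, "z": 8, "spin": 0, "jaw": 0.17}, {"x": 0, "y": 0, "z": 13, "spin": 0, "jaw": 0.17}, {"x": 0, "y": 0, "z": 16, "spin": 0, "jaw": 0.17}, {"x": 0, "y": 0, "z": 19, "spin": 0, "jaw": 0.17}, {"x": 0, "y": 0, "z": 19, "spin": 0, "jaw": 0.17}]}}

```text
time_s: 8.82
ee_pos: [0.5095, -0.3216, 0.0519]
eef_rot: [-3.137, -0.157, 0.002]
ft_force: [-2.7, 1.3, 4.8]
gripper_width: 0.0164
```

```bash
python3 - <<'E'
from h import *
plan(511,-322,48,95.7)
E
```

```text
t 8.82 pos [ 509.5 -321.6   51.9] jaw@ -84.3 z [-0.001  0.001 -1.   ] q6 0.76 w 16.4 F [-2.7  1.3  4.8]
 shift [1.5 0.5 3.9] spin/q6 options [(np.float64(0.0), np.float64(0.91)), (np.float64(-3.141), np.float64(-2.23))]
```

Emit:
{"fn": "servo_tool", "kwargs": {"series": [{"x": 0, "y": 0, "z": 2, "spin": 0, "jaw": 0.17}, {"x": 0, "y": 0, "z": 4, "spin": 0, "jaw": 0.17}, {"x": 0, "y": 0, "z": 6, "spin": 0, "jaw": 0.17}, {"x": 0, "y": 0, "z": 6, "spin": 0, "jaw": 0.17}]}}

```text
time_s: 9.32
ee_pos: [0.5096, -0.3217, 0.0481]
eef_rot: [-3.137, -0.157, 0.002]
ft_force: [-4.7, 4.7, 16.8]
gripper_width: 0.0161
```

Emit:
{"fn": "servo_tool", "kwargs": {"series": [{"x": 0, "y": 0, "z": 1, "spin": 0, "jaw": 0.17}, {"x": 0, "y": 0, "z": 2, "spin": 0, "jaw": 0.17}, {"x": 0, "y": 0, "z": 2, "spin": 0, "jaw": 0.17}]}}

```text
time_s: 9.7
ee_pos: [0.5096, -0.3217, 0.048]
eef_rot: [-3.137, -0.158, 0.003]
ft_force: [-9.2, 7.4, 25.4]
gripper_width: 0.0156
```

Lid 1 shut (stays at 48.0 mm while the force rises to 25 N). Lift and re-look at the remaining two.

Emit:
{"fn": "servo_tool", "kwargs": {"series": [{"x": 0, "y": 0, "z": -6, "spin": 0, "jaw": 0.17}, {"x": 0, "y": 0, "z": -40, "spin": 0, "jaw": 0.5}, {"x": 0, "y": 0, "z": -90, "spin": 0, "jaw": 1}]}}

```text
time_s: 10.07
ee_pos: [0.5085, -0.3209, 0.1319]
eef_rot: [-3.134, -0.156, 0.006]
ft_force: [0.8, 0.2, 1.5]
gripper_width: 0.0324
```

```bash
cat > look.py <<'E'
from h import *
for cam in('top','side'):
    d=snap(cam,'l_'+cam+str(int(r.get_state()['time_s']*10)))
    for k in r.silhouettes('cassette0',cam):
        if k['confidence']<.3: continue
        e=k['extent']
        try: print(cam,round(k['confidence'],2),[int(q) for q in e],lidfit(d,e))
        except Exception as ex: print(cam,e,ex)
E
python3 look.py; python3 - <<'E'
from h import *
plan(462,338,120,-11.7)
E
```

```text
top 0.84 [171, 206, 233, 236] (array([459.8, 339.7]), array([122.4,  42.6]), 78.4)
top 0.83 [177, 155, 236, 192] (array([580.5, 334.6]), array([122.2,  41.7]), -70.2)
top 0.61 [457, 184, 484, 232] (array([ 464.5, -332. ]), array([32.7, 21.8]), -88.4)
side 0.98 [269, 120, 318, 155] (array([559.9, 328.6]), array([146.3,  98.6]), -65.8)
side 0.77 [238, 131, 266, 169] (array([460.6, 335.2]), array([130.4,  90.9]), 65.7)
side 0.74 [390, 304, 462, 369] (array([ 549.9, -321.6]), array([111.2,  48.2]), 9.7)
t 10.28 pos [ 510.7 -322.6  134.6] jaw@ -84.3 z [ 0.002 -0.002 -1.   ] q6 0.76 w 48.9 F [-0.8  0.2 -1.4]
 shift [  17.3 -662.2   13.3] spin/q6 options [(np.float64(-1.267), np.float64(0.84)), (np.float64(-4.408), np.float64(-2.31))]
```

Emit:
{"fn": "servo_tool", "kwargs": {"series": [{"x": 1, "y": -35, "z": 0, "spin": -0.1, "jaw": 1}, {"x": 3, "y": -95, "z": 0, "spin": -0.25, "jaw": 1}, {"x": 4, "y": -155, "z": 0, "spin": -0.4, "jaw": 1}, {"x": 6, "y": -215, "z": 0, "spin": -0.55, "jaw": 1}, {"x": 7, "y": -275, "z": 0, "spin": -0.7, "jaw": 1}, {"x": 9, "y": -335, "z": 0, "spin": -0.85, "jaw": 1}, {"x": 10, "y": -395, "z": 0, "spin": -1.0, "jaw": 1}, {"x": 12, "y": -455, "z": 0, "spin": -1.1, "jaw": 1}, {"x": 13, "y": -515, "z": 0, "spin": -1.2, "jaw": 1}, {"x": 15, "y": -575, "z": 0, "spin": -1.267, "jaw": 1}, {"x": 16, "y": -630, "z": 5, "spin": -1.267, "jaw": 1}, {"x": 17, "y": -662, "z": 10, "spin": -1.267, "jaw": 1}]}}

```text
time_s: 11.78
ee_pos: [0.4588, 0.3402, 0.1209]
eef_rot: [-2.433, -1.986, 0.006]
ft_force: [0.1, 0.2, -0.5]
gripper_width: 0.094
```

Emit:
{"fn": "servo_tool", "kwargs": {"series": [{"x": 0, "y": 0, "z": 0, "spin": 0, "jaw": 1}, {"x": 0, "y": 0, "z": 0, "spin": 0, "jaw": 1}]}}

```text
time_s: 12.02
ee_pos: [0.4599, 0.3372, 0.1218]
eef_rot: [-2.436, -1.984, 0.005]
ft_force: [-0.5, 0.1, 0.2]
gripper_width: 0.0937
```

```bash
python3 - <<'E'
from h import *
d=snap('wrist','w6')
plan(462,338,5.5,-11.7)
E
```

```text
t 12.07 pos [460.5 337.  122.3] jaw@ -11.7 z [-0.002 -0.001 -1.   ] q6 0.69 w 94.0 F [ 0.  -0.3  1.1]
 shift [  1.5   1.5 116.8] spin/q6 options [(np.float64(-0.001), np.float64(0.84)), (np.float64(-3.142), np.float64(-2.31))]
```

View pics/w6.png

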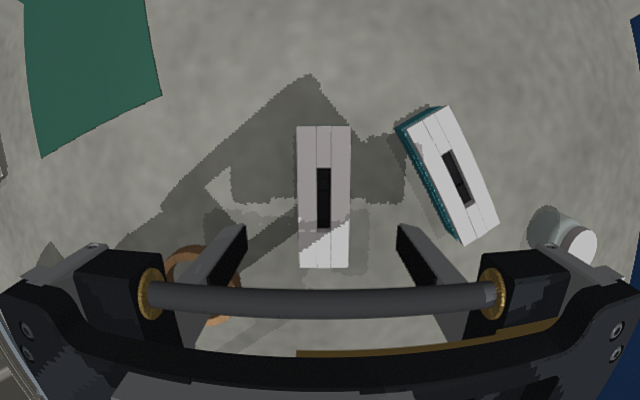

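Cassette C is centred (pixels 297–351) between the fingers and parallel to them. Descend and grip.

Emit:
{"fn": "servo_tool", "kwargs": {"series": [{"x": 0, "y": 1, "z": 40, "spin": 0, "jaw": 1}, {"x": 0, "y": 1, "z": 80, "spin": 0, "jaw": 1}, {"x": 0, "y": 1, "z": 105, "spin": 0, "jaw": 1}, {"x": 0, "y": 1, "z": 116, "spin": 0, "jaw": 1}, {"x": 0, "y": 1, "z": 116, "spin": 0, "jaw": 0.3}, {"x": 0, "y": 1, "z": 116, "spin": 0, "jaw": 0.3}, {"x": 0, "y": 1, "z": 116, "spin": 0, "jaw": 0.3}, {"x": 0, "y": 1, "z": 116, "spin": 0, "jaw": 0.3}, {"x": 0, "y": 1, "z": 116, "spin": 0, "jaw": 0.3}, {"x": 0, "y": 1, "z": 116, "spin": 0, "jaw": 0.3}], "grip_force": 35}}

```text
time_s: 13.32
ee_pos: [0.4619, 0.3383, 0.0077]
eef_rot: [-2.436, -1.984, -0.0]
ft_force: [-0.1, -0.1, 1.6]
gripper_width: 0.0439
```

```bash
python3 - <<'E'
from h import *
plan(499.5,-207.5,9,95.7)
E
```

```text
t 13.32 pos [461.9 338.3   7.7] jaw@ -11.7 z [ 0.  0. -1.] q6 0.68 w 43.9 F [-0.1 -0.1  1.6]
 shift [-526.9  147.3   -1.4] spin/q6 options [(np.float64(1.268), np.float64(1.08)), (np.float64(-1.874), np.float64(-2.06))]
```

Emit:
{"fn": "servo_tool", "kwargs": {"series": [{"x": 0, "y": 0, "z": -30, "spin": 0, "jaw": 0.3}, {"x": -10, "y": 3, "z": -75, "spin": 0.08, "jaw": 0.3}, {"x": -60, "y": 17, "z": -90, "spin": 0.2, "jaw": 0.3}, {"x": -115, "y": 32, "z": -90, "spin": 0.33, "jaw": 0.3}, {"x": -170, "y": 47, "z": -90, "spin": 0.46, "jaw": 0.3}, {"x": -225, "y": 63, "z": -90, "spin": 0.6, "jaw": 0.3}, {"x": -280, "y": 78, "z": -90, "spin": 0.73, "jaw": 0.3}, {"x": -335, "y": 93, "z": -90, "spin": 0.86, "jaw": 0.3}, {"x": -390, "y": 109, "z": -90, "spin": 1.0, "jaw": 0.3}, {"x": -445, "y": 124, "z": -90, "spin": 1.12, "jaw": 0.3}, {"x": -495, "y": 138, "z": -90, "spin": 1.22, "jaw": 0.3}, {"x": -527, "y": 147.3, "z": -85, "spin": 1.268, "jaw": 0.3}]}}

```text
time_s: 14.82
ee_pos: [0.4983, -0.2098, 0.0911]
eef_rot: [-3.137, -0.149, 0.003]
ft_force: [-0.5, 0.8, -5.5]
gripper_width: 0.0434
```

Emit:
{"fn": "servo_tool", "kwargs": {"series": [{"x": 0, "y": 0, "z": 0, "spin": 0, "jaw": 0.3}, {"x": 0, "y": 0, "z": 25, "spin": 0, "jaw": 0.3}, {"x": 0, "y": 0, "z": 50, "spin": 0, "jaw": 0.3}, {"x": 0, "y": 0, "z": 68, "spin": 0, "jaw": 0.3}, {"x": 0, "y": 0, "z": 76, "spin": 0, "jaw": 0.3}, {"x": 0, "y": 0, "z": 76, "spin": 0, "jaw": 0.3}]}}

```text
time_s: 15.58
ee_pos: [0.499, -0.2072, 0.0159]
eef_rot: [-3.137, -0.156, 0.002]
ft_force: [0.3, -0.3, -5.9]
gripper_width: 0.0438
```

```bash
python3 - <<'E'
from h import *
d=snap('wrist','w7')
plan(499.5,-207.5,11.7,95.7)
E
```

```text
t 15.62 pos [ 499.8 -207.7   16.7] jaw@ -84.3 z [ 0. -0. -1.] q6 0.92 w 44.0 F [ 0.6 -0.8 -6.1]
 shift [-0.2 -0.2  5. ] spin/q6 options [(np.float64(-0.0), np.float64(1.08)), (np.float64(-3.142), np.float64(-2.06))]
```

View pics/w7.png

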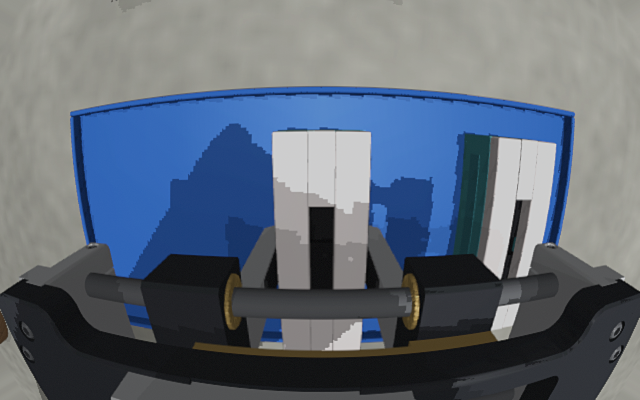

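Cassette C hangs over the tray's middle (pixels 272–371), the first one at right (490–557). Lower 5 mm, release, lift, narrow the jaws.

Emit:
{"fn": "servo_tool", "kwargs": {"series": [{"x": 0, "y": 0, "z": 3, "spin": 0, "jaw": 0.3}, {"x": 0, "y": 0, "z": 5, "spin": 0, "jaw": 0.3}, {"x": 0, "y": 0, "z": 5, "spin": 0, "jaw": 0.3}, {"x": 0, "y": 0, "z": 5, "spin": 0, "jaw": 0.6}, {"x": 0, "y": 0, "z": 5, "spin": 0, "jaw": 0.7}, {"x": 0, "y": 0, "z": 5, "spin": 0, "jaw": 0.7}, {"x": 0, "y": 0, "z": -25, "spin": 0, "jaw": 0.7}, {"x": 0, "y": 0, "z": -53, "spin": 0, "jaw": 0.5}, {"x": 0, "y": 0, "z": -53, "spin": 0, "jaw": 0.17}, {"x": 0, "y": 0, "z": -53, "spin": 0, "jaw": 0.17}, {"x": 0, "y": 0, "z": -53, "spin": 0, "jaw": 0.17}, {"x": 0, "y": 0, "z": -53, "spin": 0, "jaw": 0.17}]}}

```text
time_s: 17.12
ee_pos: [0.4986, -0.2073, 0.0682]
eef_rot: [-3.136, -0.155, 0.003]
ft_force: [-0.0, -0.2, 0.1]
gripper_width: 0.0191
```

Emit:
{"fn": "servo_tool", "kwargs": {"series": [{"x": 0, "y": 0, "z": 0, "spin": 0, "jaw": 0.17}, {"x": 0, "y": 0, "z": 0, "spin": 0, "jaw": 0.17}, {"x": 0, "y": 0, "z": 0, "spin": 0, "jaw": 0.17}]}}

```text
time_s: 17.5
ee_pos: [0.4994, -0.2078, 0.0694]
eef_rot: [3.138, 0.155, -0.0]
ft_force: [0.0, 1.0, 0.0]
gripper_width: 0.016
```

```bash
python3 - <<'E'
from h import *
d=snap('wrist','w8')
plan(499.5,-207.5,48,95.7)
E
```

```text
t 17.55 pos [ 499.4 -207.8   69.5] jaw@ -84.3 z [ 0. -0. -1.] q6 0.92 w 16.0 F [-0.1 -0.   0.3]
 shift [ 0.1 -0.3 21.5] spin/q6 options [(np.float64(-0.001), np.float64(1.08)), (np.float64(-3.142), np.float64(-2.06))]
```

View pics/w8.png

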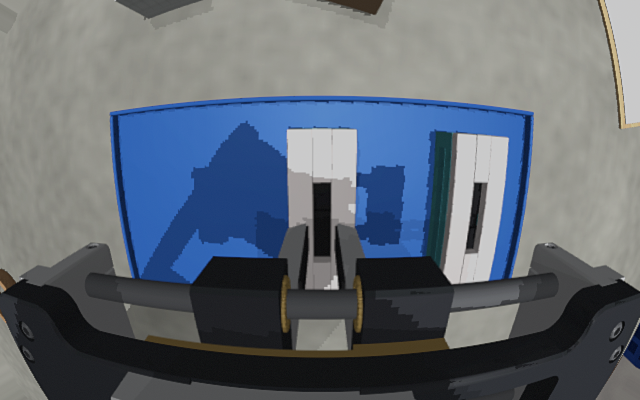

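Fingers straddle the groove at (321,220). Press.

Emit:
{"fn": "servo_tool", "kwargs": {"series": [{"x": 0, "y": 0, "z": 10, "spin": 0, "jaw": 0.17}, {"x": 0, "y": 0, "z": 15, "spin": 0, "jaw": 0.17}, {"x": 0, "y": 0, "z": 18, "spin": 0, "jaw": 0.17}, {"x": 0, "y": 0, "z": 21, "spin": 0, "jaw": 0.17}, {"x": 0, "y": 0, "z": 23, "spin": 0, "jaw": 0.17}, {"x": 0, "y": 0, "z": 25, "spin": 0, "jaw": 0.17}, {"x": 0, "y": 0, "z": 25, "spin": 0, "jaw": 0.17}]}}

```text
time_s: 18.42
ee_pos: [0.499, -0.2075, 0.048]
eef_rot: [-3.137, -0.156, 0.003]
ft_force: [-9.4, 5.2, 25.2]
gripper_width: 0.0156
```

Emit:
{"fn": "servo_tool", "kwargs": {"series": [{"x": 0, "y": 0, "z": 1, "spin": 0, "jaw": 0.17}, {"x": 0, "y": 0, "z": 2, "spin": 0, "jaw": 0.17}, {"x": 0, "y": 0, "z": 2, "spin": 0, "jaw": 0.17}]}}

```text
time_s: 18.8
ee_pos: [0.4991, -0.2076, 0.0479]
eef_rot: [-3.137, -0.156, 0.003]
ft_force: [-12.9, 6.9, 36.4]
gripper_width: 0.0159
```

Lid 2 shut (48.0 mm held at 25–36 N). Lift and re-look at the third.

Emit:
{"fn": "servo_tool", "kwargs": {"series": [{"x": 0, "y": 0, "z": -6, "spin": 0, "jaw": 0.17}, {"x": 0, "y": 0, "z": -40, "spin": 0, "jaw": 0.5}, {"x": 0, "y": 0, "z": -80, "spin": 0, "jaw": 1}]}}

```text
time_s: 19.18
ee_pos: [0.4982, -0.2071, 0.1217]
eef_rot: [-3.136, -0.155, 0.004]
ft_force: [-0.7, 0.3, 0.2]
gripper_width: 0.0325
```

```bash
python3 look.py; python3 - <<'E'
from h import *
plan(581.7,333,120,20)
E
```

```text
top 0.89 [177, 156, 234, 194] (array([580.7, 334.5]), array([122.5,  42.5]), -70.2)
top 0.7 [414, 184, 441, 237] (array([ 451.8, -218.6]), array([32.6, 21.1]), -80.4)
top 0.67 [358, 117, 376, 140] (array([690.8, -56.6]), array([59.4, 53. ]), -88.0)
top 0.36 [481, 224, 481, 232] (array([ 463.6, -343. ]), array([19.6,  4.9]), -0.7)
side 0.81 [351, 268, 421, 322] (array([ 539.6, -211.3]), array([104.8,  50.1]), -2.3)
side 0.63 [270, 118, 317, 154] (array([562.5, 327.5]), array([138.7,  88.7]), -68.7)
side 0.61 [391, 305, 463, 368] (array([ 528.1, -324.5]), array([154.2,  46.4]), 6.9)
t 19.38 pos [ 499.6 -207.9  122.6] jaw@ -84.3 z [ 0.001 -0.001 -1.   ] q6 0.92 w 48.7 F [-1.2  0.2 -0.2]
 shift [ 135.  -530.2    2.3] spin/q6 options [(np.float64(-1.821), np.float64(0.17))]
```

Emit:
{"fn": "servo_tool", "kwargs": {"series": [{"x": 5, "y": -20, "z": -5, "spin": -0.15, "jaw": 1}, {"x": 17, "y": -65, "z": -5, "spin": -0.32, "jaw": 1}, {"x": 30, "y": -118, "z": -5, "spin": -0.49, "jaw": 1}, {"x": 43, "y": -170, "z": -5, "spin": -0.66, "jaw": 1}, {"x": 57, "y": -222, "z": -5, "spin": -0.83, "jaw": 1}, {"x": 70, "y": -275, "z": -5, "spin": -1.0, "jaw": 1}, {"x": 83, "y": -327, "z": -5, "spin": -1.17, "jaw": 1}, {"x": 97, "y": -380, "z": -5, "spin": -1.34, "jaw": 1}, {"x": 110, "y": -432, "z": -5, "spin": -1.51, "jaw": 1}, {"x": 123, "y": -485, "z": 0, "spin": -1.68, "jaw": 1}, {"x": 135, "y": -530, "z": 0, "spin": -1.821, "jaw": 1}, {"x": 135, "y": -530, "z": 0, "spin": -1.821, "jaw": 1}]}}

```text
time_s: 20.88
ee_pos: [0.5796, 0.3355, 0.1191]
eef_rot: [-1.795, -2.575, 0.005]
ft_force: [0.6, 0.0, 0.6]
gripper_width: 0.0942
```

Emit:
{"fn": "servo_tool", "kwargs": {"series": [{"x": 0, "y": 0, "z": 0, "spin": 0, "jaw": 1}, {"x": 0, "y": 0, "z": 0, "spin": 0, "jaw": 1}]}}

```text
time_s: 21.12
ee_pos: [0.5811, 0.3312, 0.1215]
eef_rot: [-1.804, -2.571, 0.003]
ft_force: [0.8, -0.2, 0.4]
gripper_width: 0.0936
```

```bash
python3 - <<'E'
from h import *
d=snap('wrist','w9')
plan(581.7,333,6,20)
E
```

```text
t 21.18 pos [581.3 331.3 121.9] jaw@ 19.9 z [-0.001 -0.001 -1.   ] q6 0.04 w 93.8 F [ 0.3 -0.2  0.7]
 shift [  1.5   1.1 115.9] spin/q6 options [(np.float64(-0.002), np.float64(0.17))]
```

View pics/w9.png

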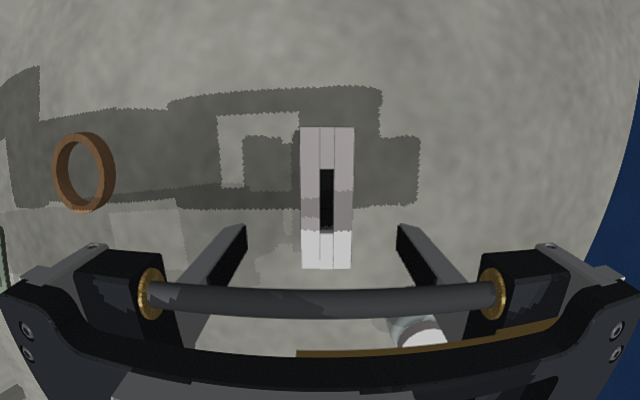

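Cassette A centred (pixels 300–354) between the fingers; jar at (420,335) is well clear.

Emit:
{"fn": "servo_tool", "kwargs": {"series": [{"x": 1, "y": 1, "z": 40, "spin": 0, "jaw": 1}, {"x": 1, "y": 1, "z": 80, "spin": 0, "jaw": 1}, {"x": 1, "y": 1, "z": 105, "spin": 0, "jaw": 1}, {"x": 1, "y": 1, "z": 116, "spin": 0, "jaw": 1}, {"x": 1, "y": 1, "z": 116, "spin": 0, "jaw": 0.3}, {"x": 1, "y": 1, "z": 116, "spin": 0, "jaw": 0.3}, {"x": 1, "y": 1, "z": 116, "spin": 0, "jaw": 0.3}, {"x": 1, "y": 1, "z": 116, "spin": 0, "jaw": 0.3}, {"x": 1, "y": 1, "z": 116, "spin": 0, "jaw": 0.3}, {"x": 1, "y": 1, "z": 116, "spin": 0, "jaw": 0.3}], "grip_force": 35}}

```text
time_s: 22.42
ee_pos: [0.5829, 0.3347, 0.007]
eef_rot: [1.801, 2.573, 0.003]
ft_force: [2.1, 1.6, -0.4]
gripper_width: 0.0437
```

```bash
python3 - <<'E'
from h import *
plan(488,-93,9,95.7)
E
```

```text
t 22.43 pos [582.9 334.7   7. ] jaw@ 20.0 z [ 0.002  0.001 -1.   ] q6 0.04 w 43.7 F [ 2.1  1.6 -0.4]
 shift [-369.4 -235.5   -2.6] spin/q6 options [(np.float64(1.82), np.float64(1.28)), (np.float64(-1.321), np.float64(-1.86))]
```

Emit:
{"fn": "servo_tool", "kwargs": {"series": [{"x": 0, "y": 0, "z": -30, "spin": 0.05, "jaw": 0.3}, {"x": -8, "y": -5, "z": -75, "spin": 0.2, "jaw": 0.3}, {"x": -40, "y": -25, "z": -90, "spin": 0.37, "jaw": 0.3}, {"x": -80, "y": -50, "z": -90, "spin": 0.54, "jaw": 0.3}, {"x": -120, "y": -76, "z": -90, "spin": 0.71, "jaw": 0.3}, {"x": -160, "y": -102, "z": -90, "spin": 0.88, "jaw": 0.3}, {"x": -200, "y": -127, "z": -90, "spin": 1.05, "jaw": 0.3}, {"x": -240, "y": -153, "z": -90, "spin": 1.22, "jaw": 0.3}, {"x": -280, "y": -178, "z": -90, "spin": 1.39, "jaw": 0.3}, {"x": -320, "y": -204, "z": -90, "spin": 1.56, "jaw": 0.3}, {"x": -352, "y": -224, "z": -90, "spin": 1.72, "jaw": 0.3}, {"x": -369.4, "y": -235.5, "z": -85, "spin": 1.82, "jaw": 0.3}]}}

```text
time_s: 23.92
ee_pos: [0.4851, -0.0947, 0.0901]
eef_rot: [-3.137, -0.148, 0.005]
ft_force: [-0.8, 0.0, -6.9]
gripper_width: 0.0435
```

Emit:
{"fn": "servo_tool", "kwargs": {"series": [{"x": 0, "y": 0, "z": 0, "spin": 0, "jaw": 0.3}, {"x": 0, "y": 0, "z": 25, "spin": 0, "jaw": 0.3}, {"x": 0, "y": 0, "z": 50, "spin": 0, "jaw": 0.3}, {"x": 0, "y": 0, "z": 68, "spin": 0, "jaw": 0.3}, {"x": 0, "y": 0, "z": 76, "spin": 0, "jaw": 0.3}, {"x": 0, "y": 0, "z": 76, "spin": 0, "jaw": 0.3}]}}

```text
time_s: 24.68
ee_pos: [0.4863, -0.0925, 0.0147]
eef_rot: [-3.136, -0.158, 0.003]
ft_force: [-0.1, 0.2, -6.4]
gripper_width: 0.0438
```

```bash
python3 - <<'E'
from h import *
d=snap('wrist','w10')
plan(488,-93,11,95.7)
E
```

```text
t 24.73 pos [487.1 -92.9  15.5] jaw@ -84.2 z [-0.  0. -1.] q6 1.11 w 43.8 F [-1.4 -0.2 -5. ]
 shift [0.8 0.1 4.5] spin/q6 options [(np.float64(0.001), np.float64(1.28)), (np.float64(-3.14), np.float64(-1.86))]
```

View pics/w10.png

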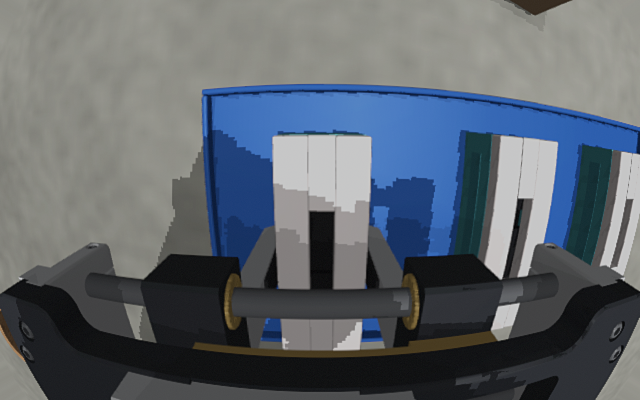

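Third cassette (272–371) hangs in the left slot, clear of the wall at 205. Lower, release, narrow.

Emit:
{"fn": "servo_tool", "kwargs": {"series": [{"x": 0, "y": 0, "z": 3, "spin": 0, "jaw": 0.3}, {"x": 0, "y": 0, "z": 5, "spin": 0, "jaw": 0.3}, {"x": 0, "y": 0, "z": 5, "spin": 0, "jaw": 0.3}, {"x": 0, "y": 0, "z": 5, "spin": 0, "jaw": 0.6}, {"x": 0, "y": 0, "z": 5, "spin": 0, "jaw": 0.7}, {"x": 0, "y": 0, "z": 5, "spin": 0, "jaw": 0.7}, {"x": 0, "y": 0, "z": -25, "spin": 0, "jaw": 0.7}, {"x": 0, "y": 0, "z": -54, "spin": 0, "jaw": 0.5}, {"x": 0, "y": 0, "z": -54, "spin": 0, "jaw": 0.17}, {"x": 0, "y": 0, "z": -54, "spin": 0, "jaw": 0.17}, {"x": 0, "y": 0, "z": -54, "spin": 0, "jaw": 0.17}, {"x": 0, "y": 0, "z": -54, "spin": 0, "jaw": 0.17}]}}

```text
time_s: 26.22
ee_pos: [0.4862, -0.0931, 0.0683]
eef_rot: [-3.137, -0.157, 0.003]
ft_force: [0.2, 0.3, -0.7]
gripper_width: 0.0191
```

Emit:
{"fn": "servo_tool", "kwargs": {"series": [{"x": 0, "y": 0, "z": 0, "spin": 0, "jaw": 0.17}, {"x": 0, "y": 0, "z": 0, "spin": 0, "jaw": 0.17}, {"x": 0, "y": 0, "z": 0, "spin": 0, "jaw": 0.17}]}}

```text
time_s: 26.6
ee_pos: [0.4871, -0.0934, 0.0694]
eef_rot: [3.138, 0.157, -0.0]
ft_force: [-0.2, -0.1, 0.7]
gripper_width: 0.0161
```

```bash
python3 - <<'E'
from h import *
d=snap('wrist','w11')
plan(488,-93,48,95.7)
E
```

```text
t 26.65 pos [487.1 -93.4  69.5] jaw@ -84.3 z [ 0. -0. -1.] q6 1.11 w 16.2 F [-0.5  0.2  0.3]
 shift [ 0.9 -0.3 21.5] spin/q6 options [(np.float64(0.0), np.float64(1.28)), (np.float64(-3.141), np.float64(-1.86))]
```

View pics/w11.png

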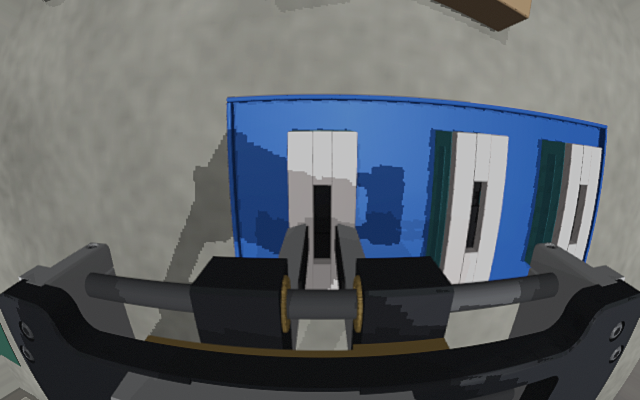

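All three lie in the tray; fingers straddle the third's groove at (321,222). Press.

Emit:
{"fn": "servo_tool", "kwargs": {"series": [{"x": 0, "y": 0, "z": 10, "spin": 0, "jaw": 0.17}, {"x": 0, "y": 0, "z": 15, "spin": 0, "jaw": 0.17}, {"x": 0, "y": 0, "z": 18, "spin": 0, "jaw": 0.17}, {"x": 0, "y": 0, "z": 21, "spin": 0, "jaw": 0.17}, {"x": 0, "y": 0, "z": 23, "spin": 0, "jaw": 0.17}, {"x": 0, "y": 0, "z": 25, "spin": 0, "jaw": 0.17}, {"x": 0, "y": 0, "z": 25, "spin": 0, "jaw": 0.17}]}}

```text
time_s: 27.52
ee_pos: [0.4867, -0.0933, 0.0479]
eef_rot: [-3.137, -0.158, 0.004]
ft_force: [-10.6, 3.4, 29.7]
gripper_width: 0.0158
```

Emit:
{"fn": "servo_tool", "kwargs": {"series": [{"x": 0, "y": 0, "z": 1, "spin": 0, "jaw": 0.17}, {"x": 0, "y": 0, "z": 1.5, "spin": 0, "jaw": 0.17}, {"x": 0, "y": 0, "z": 1.5, "spin": 0, "jaw": 0.17}]}}

```text
time_s: 27.9
ee_pos: [0.4868, -0.0933, 0.0478]
eef_rot: [-3.137, -0.158, 0.004]
ft_force: [-14.2, 4.1, 38.2]
gripper_width: 0.0159
```

Emit:
{"fn": "servo_tool", "kwargs": {"series": [{"x": 0, "y": 0, "z": -6, "spin": 0, "jaw": 0.17}, {"x": 0, "y": 0, "z": -50, "spin": 0, "jaw": 0.5}, {"x": 0, "y": 0, "z": -110, "spin": 0, "jaw": 0.7}, {"x": 0, "y": 0, "z": -160, "spin": 0, "jaw": 0.7}]}}

```text
time_s: 28.4
ee_pos: [0.4871, -0.0934, 0.2044]
eef_rot: [3.138, 0.157, 0.001]
ft_force: [1.4, 0.2, -0.0]
gripper_width: 0.0423
```

```bash
python3 - <<'E'
from h import *
d=snap('wrist','w12');snap('side','s12')
for cam in('top','side','wrist'):
    d=snap(cam,cam+'12')
    for n in('punch','holder','groove0'):
        for k in r.silhouettes(n,cam):
            if k['confidence']<.3: continue
            print(cam,n,round(k['confidence'],2),[int(q) for q in k['extent']])
plan(685,-54,190,95.7)
E
```

```text
top punch 0.52 [360, 116, 376, 139]
top holder 0.65 [353, 123, 380, 152]
top groove0 0.73 [418, 221, 437, 236]
top groove0 0.68 [373, 226, 384, 239]
side punch 0.75 [408, 173, 426, 207]
side holder 0.7 [397, 199, 428, 231]
side holder 0.51 [317, 226, 380, 269]
side holder 0.41 [409, 178, 428, 206]
side groove0 0.86 [394, 306, 463, 359]
side groove0 0.65 [352, 265, 418, 314]
side groove0 0.56 [312, 226, 379, 268]
wrist punch 0.56 [288, 3, 320, 14]
wrist holder 0.96 [280, 1, 334, 39]
wrist groove0 0.72 [482, 131, 522, 233]
wrist groove0 0.69 [401, 126, 444, 234]
wrist groove0 0.6 [298, 127, 342, 238]
t 29.1 pos [486.8 -93.3 202.4] jaw@ -84.3 z [-0.001  0.    -1.   ] q6 1.11 w 65.9 F [ 0.4 -0.4  0.3]
 shift [201.1 -19.4  12.2] spin/q6 options [(np.float64(0.0), np.float64(1.39)), (np.float64(-3.141), np.float64(-1.75))]
```

View pics/w12.png

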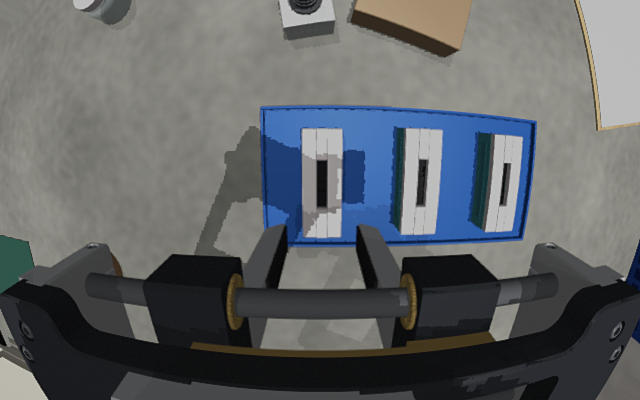

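View pics/s12.png

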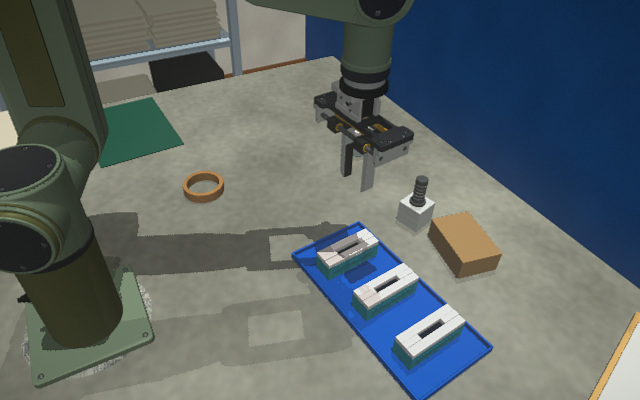

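View pics/top12.png

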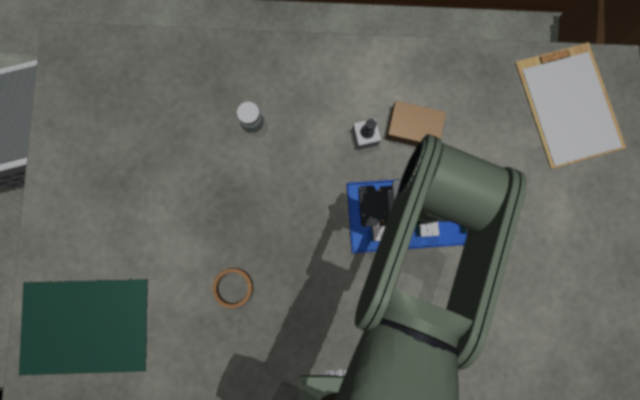

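Three lids shut and flat in the tray: grooves in the wrist view at (322,184), (423,183), (505,184). Punch stands in the holder. Locate the punch more finely.

```bash
python3 - <<'E'
import cv2,numpy as np
a=cv2.imread('pics/top12.png')[105:160,345:405]; b=cv2.imread('pics/side12.png')[165:240,385:445]
a=cv2.resize(a,None,fx=7,fy=7,interpolation=cv2.INTER_CUBIC); b=cv2.resize(b,None,fx=6,fy=6,interpolation=cv2.INTER_CUBIC)
h=max(a.shape[0],b.shape[0]); c=np.zeros((h,a.shape[1]+b.shape[1],3),np.uint8); c[:a.shape[0],:a.shape[1]]=a; c[:b.shape[0],a.shape[1]:]=b
cv2.imwrite('pics/pz.png',c); print(c.shape)
E
```

```text
(450, 780, 3)
```

View pics/pz.png

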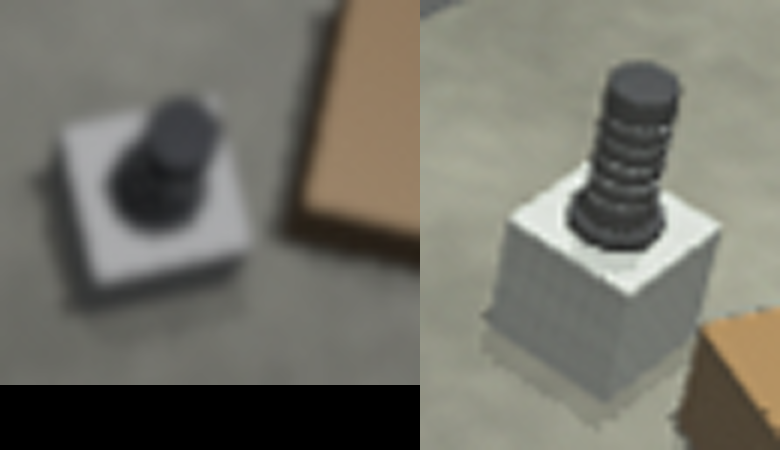

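```bash
python3 - <<'E'
from h import *
t=r.read_camera('top'); s=r.read_camera('side')
print('punch top',onz(t,371,123.6,.121),onz(s,422.2,179.2,.121))
print('holder',onz(t,367.7,132.1,.055),onz(s,417,202.2,.055))
for q in [(65,135),(220,100),(250,245),(100,280)]: print(onz(t,q[0]/7+345,q[1]/7+105,.055)[:2]*1000)
for q in [(512,218),(587,162),(720,228),(630,295)]: print('s',onz(s,(q[0]-420)/6+385,q[1]/6+165,.055)[:2]*1000)
E
```

```text
punch top [ 0.69179106 -0.05587375  0.121     ] [ 0.69107046 -0.05771581  0.121     ]
holder [ 0.69067037 -0.0575824   0.055     ] [ 0.69152929 -0.05654613  0.055     ]
[709.14935056 -24.16223338]
[723.7509585  -78.62805866]
[671.97952815 -89.95266328]
[657.65589731 -37.47300267]
s [660.25835737 -37.24793247]
s [705.02097668 -24.08346233]
s [725.53001186 -76.98755485]
s [672.8980001  -90.75445743]
```

Holder/punch at (691,-57), both cameras agree within 1.5 mm, with the punch upright. Move above with jaws along the tray's x (stiffer when sliding along the groove).

```bash
python3 - <<'E'
from h import *
plan(691.3,-57,170,5.7)
E
```

```text
t 29.2 pos [487.  -93.4 202.8] jaw@ -84.3 z [-0.  0. -1.] q6 1.11 w 65.6 F [-0.4 -0.  -0.3]
 shift [206.9 -15.8  32.7] spin/q6 options [(np.float64(-1.57), np.float64(-0.18))]
```

Emit:
{"fn": "servo_tool", "kwargs": {"series": [{"x": 10, "y": -1, "z": 0, "spin": -0.17, "jaw": 0.7}, {"x": 35, "y": -3, "z": 0, "spin": -0.34, "jaw": 0.7}, {"x": 60, "y": -5, "z": 0, "spin": -0.51, "jaw": 0.7}, {"x": 85, "y": -7, "z": 0, "spin": -0.68, "jaw": 0.7}, {"x": 110, "y": -8, "z": 0, "spin": -0.85, "jaw": 0.7}, {"x": 135, "y": -10, "z": 0, "spin": -1.02, "jaw": 0.7}, {"x": 160, "y": -12, "z": 0, "spin": -1.19, "jaw": 0.7}, {"x": 185, "y": -14, "z": 0, "spin": -1.36, "jaw": 0.7}, {"x": 207, "y": -15.8, "z": 0, "spin": -1.53, "jaw": 0.7}, {"x": 207, "y": -15.8, "z": 20, "spin": -1.57, "jaw": 0.7}, {"x": 207, "y": -15.8, "z": 30, "spin": -1.57, "jaw": 0.7}, {"x": 207, "y": -15.8, "z": 30, "spin": -1.57, "jaw": 0.7}]}}

```text
time_s: 30.7
ee_pos: [0.6904, -0.0569, 0.1714]
eef_rot: [-2.108, -2.326, 0.002]
ft_force: [-0.8, -0.4, -0.4]
gripper_width: 0.066
```

```bash
python3 - <<'E'
from h import *
d=snap('wrist','w13')
plan(691.3,-57,72,5.7)
E
```

```text
t 30.75 pos [691.  -57.1 172.6] jaw@ 5.6 z [-0.001  0.    -1.   ] q6 -0.31 w 66.0 F [ 0.2 -1.1  1. ]
 shift [  0.    0.4 100.6] spin/q6 options [(np.float64(-0.001), np.float64(-0.18))]
```

View pics/w13.png

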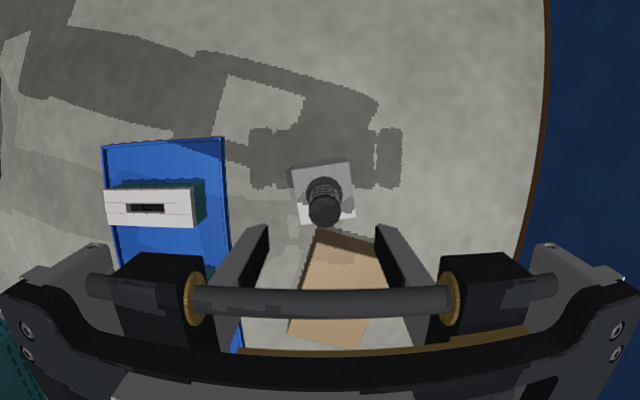

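```bash
python3 - <<'E'
from h import *
d=r.read_camera('wrist')
print(onz(d,325,210,.121,True), onz(d,324,189,.055,True))
print(proj(d,[.6913,-.057,.121],True))
E
```

```text
[ 0.69406342 -0.05263003  0.121     ] [ 0.69357548 -0.05014169  0.055     ]
[320.86512941 215.0704371 ]
```

Emit:
{"fn": "servo_tool", "kwargs": {"series": [{"x": -1, "y": 0, "z": 30, "spin": 0, "jaw": 0.7}, {"x": -1, "y": 0, "z": 65, "spin": 0, "jaw": 0.7}, {"x": -1, "y": 0, "z": 90, "spin": 0, "jaw": 0.7}, {"x": -1, "y": 0, "z": 100, "spin": 0, "jaw": 0.7}, {"x": -1, "y": 0, "z": 100, "spin": 0, "jaw": 0.5}, {"x": -1, "y": 0, "z": 100, "spin": 0, "jaw": 0.1}, {"x": -1, "y": 0, "z": 100, "spin": 0, "jaw": 0.1}, {"x": -1, "y": 0, "z": 100, "spin": 0, "jaw": 0.1}, {"x": -1, "y": 0, "z": 100, "spin": 0, "jaw": 0.1}, {"x": -1, "y": 0, "z": 100, "spin": 0, "jaw": 0.1}, {"x": -1, "y": 0, "z": 100, "spin": 0, "jaw": 0.1}], "grip_force": 40}}

```text
time_s: 32.17
ee_pos: [0.6921, -0.0581, 0.0737]
eef_rot: [2.108, 2.328, 0.001]
ft_force: [-0.5, 0.4, 3.5]
gripper_width: 0.0254
```

```bash
python3 - <<'E'
from h import *
plan(691.3,-57,72,5.7)
d=snap('side','s14')
E
```

```text
t 32.17 pos [692.1 -58.1  73.7] jaw@ 5.7 z [ 0.001 -0.    -1.   ] q6 -0.31 w 25.4 F [-0.5  0.4  3.5]
 shift [ 1.2 -0.7  1.7] spin/q6 options [(np.float64(-0.0), np.float64(-0.18))]
```

View pics/s14.png

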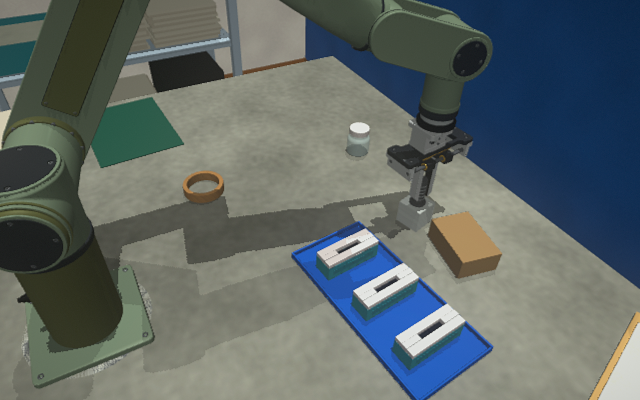

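Emit:
{"fn": "servo_tool", "kwargs": {"series": [{"x": 0, "y": 0, "z": -20, "spin": 0, "jaw": 0.1}, {"x": 0, "y": 0, "z": -50, "spin": 0, "jaw": 0.1}, {"x": 0, "y": 0, "z": -90, "spin": 0, "jaw": 0.1}, {"x": 0, "y": 0, "z": -90, "spin": 0, "jaw": 0.1}, {"x": 0, "y": 0, "z": -90, "spin": 0, "jaw": 0.1}, {"x": 0, "y": 0, "z": -90, "spin": 0, "jaw": 0.1}]}}

```text
time_s: 32.98
ee_pos: [0.6897, -0.0577, 0.1599]
eef_rot: [-2.106, -2.325, 0.004]
ft_force: [-0.3, -0.3, -2.0]
gripper_width: 0.0256
```

```bash
python3 - <<'E'
from h import *
plan(488,-93,130,5.7)
d=snap('side','s15'); w=snap('wrist','w15'); t=snap('top','t15')
p=r.get_state()['ee_pos']
for n,dz in(('tcp',0),('collar',-.0187),('tip',-.0687)): 
    q=p+[0,0,dz]; print(n,proj(d,q),proj(t,q),proj(w,q,True))
a=cv2.imread('pics/s15.png')[80:240,360:500]; a=cv2.resize(a,None,fx=3.6,fy=3.6,interpolation=cv2.INTER_CUBIC); cv2.imwrite('pics/s15z.png',a)
E
```

```text
t 32.98 pos [689.7 -57.7 159.9] jaw@ 5.7 z [-0.005  0.001 -1.   ] q6 -0.31 w 25.6 F [-0.3 -0.3 -2. ]
 shift [ -15.2 -204.1   30.9] spin/q6 options [(np.float64(-0.001), np.float64(-0.29))]
tcp [425.30424311 164.16544602] [374.60933626 118.72625575] [321.19623285 240.11670538]
collar [423.75740327 171.35238728] [373.28979631 121.33365272] [321.31456952 229.95151845]
tip [419.80161516 189.73180584] [370.02438093 127.78607888] [321.54942215 209.70712906]
```

View pics/s15z.png

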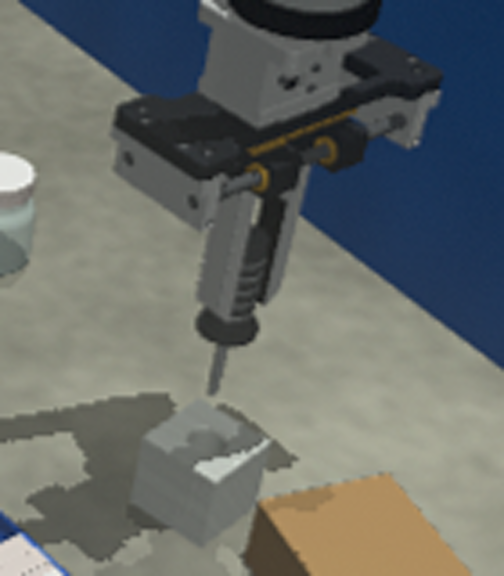

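View pics/w15.png

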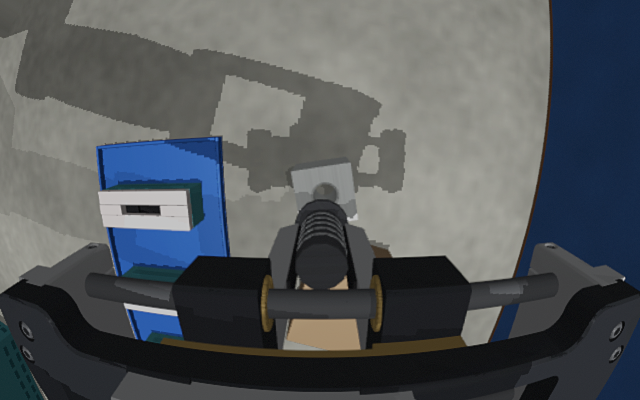

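Punch hangs vertical; tip seen at (419.2,189.2), predicted (419.8,189.7). Now measure the grooves from the side view.

```bash
python3 - <<'E'
from h import *
d=r.read_camera('side'); im=d['image']
u=np.array([np.cos(np.radians(5.7)),np.sin(np.radians(5.7))]); n=np.array([-u[1],u[0]])
for k in r.silhouettes('cassette0','side'):
    if k['confidence']<.4: continue
    x0,y0,x1,y1=[int(v) for v in k['extent']]
    g=im[y0:y1,x0:x1].astype(int)
    m=(g.max(2)<75)&(g.max(2)-g.min(2)<25)
    nn,l,st,ce=cv2.connectedComponentsWithStats(m.astype(np.uint8))
    j=1+np.argmax(st[1:,4]); vv,uu=np.nonzero(l==j)
    W=np.array([onz(d,a+x0,b+y0,.048)[:2]*1000 for a,b in zip(uu,vv)])
    s=W@u; t=W@n
    e=lidfit(d,k['extent'],.048,th=110)
    print(k['confidence'],k['extent'],st[j],'groove along',s.min(),s.max(),'across',t.min(),t.max(),'ctr',W.mean(0),'lid',e)
a=cv2.imread('pics/s15.png')[220:380,290:490]; cv2.imwrite('pics/s15t.png',cv2.resize(a,None,fx=4,fy=3.75,interpolation=cv2.INTER_CUBIC))
for c in((510.4,-322.4),(499.6,-207.7),(487.1,-93.2)): print(np.dot(c,u),np.dot(c,n))
E
```

```text
0.91 [350.3, 265.8, 419.3, 321.8] [26 14 22 13 69] groove along 454.17302377687025 502.26408769578785 across -261.7911723016548 -255.90151142439336 ctr [ 501.10766177 -210.15945153] lid (array([ 518.5, -210.6]), array([156.4,  49. ]), 5.6)
0.79 [314.9, 228.1, 378.3, 280.3] [24 14 20 11 40] groove along 451.6076193906992 498.47671699775907 across -146.4506484926004 -141.97264158716516 ctr [486.93130426 -96.71991712] lid (array([489. , -99.3]), array([124.2,  49.4]), 4.8)
0.58 [391.8, 309.4, 464.9, 367.3] [ 28  13  23  16 115] groove along 453.93078532309283 500.953757284339 across -377.5642224966594 -369.51144810691346 ctr [ 511.86142252 -324.17153375] lid (array([ 527. , -323.9]), array([150.2,  47.1]), 5.9)Traceback (most recent call last):
  File "<stdin>", line 10, in <module>
    return _wrapfunc(a, 'argmax', axis=axis, out=out, **kwds)
    return bound(*args, **kwds)
ValueError: attempt to get argmax of an empty sequence
```

Groove centres match the TCP placements within 2 mm. Go above the third cassette's groove, near its −x end.

```bash
python3 - <<'E'
from h import *
plan(467.3,-96.2,130,5.7)
E
```

```text
t 33.23 pos [691.1 -58.  161.8] jaw@ 5.7 z [-0.002  0.    -1.   ] q6 -0.31 w 25.7 F [-0.5  1.  -2.1]
 shift [ -15.9 -226.4   32.2] spin/q6 options [(np.float64(-0.0), np.float64(-0.3))]
```

Emit:
{"fn": "servo_tool", "kwargs": {"series": [{"x": -2, "y": -28, "z": 0, "spin": 0, "jaw": 0.1}, {"x": -5, "y": -70, "z": 0, "spin": 0, "jaw": 0.1}, {"x": -8, "y": -115, "z": 0, "spin": 0, "jaw": 0.1}, {"x": -11, "y": -160, "z": 0, "spin": 0, "jaw": 0.1}, {"x": -14, "y": -200, "z": 10, "spin": 0, "jaw": 0.1}, {"x": -16, "y": -226.5, "z": 25, "spin": 0, "jaw": 0.1}, {"x": -16, "y": -226.5, "z": 33, "spin": 0, "jaw": 0.1}, {"x": -16, "y": -226.5, "z": 33, "spin": 0, "jaw": 0.1}, {"x": -16, "y": -226.5, "z": 33, "spin": 0, "jaw": 0.1}, {"x": -16, "y": -226.5, "z": 33, "spin": 0, "jaw": 0.1}]}}

```text
time_s: 34.48
ee_pos: [0.469, -0.0965, 0.1305]
eef_rot: [2.107, 2.328, 0.001]
ft_force: [0.2, -0.1, -1.9]
gripper_width: 0.0253
```

```bash
cat > tipview.py <<'E'
from h import *
import sys
d=snap('side','tv'); 
p=r.get_state()['ee_pos']
tip=p+[0,0,-.0687]; u,v=proj(d,tip); print('tip pred px',u,v,'tip',tip*1000)
x0,y0=int(u)-60,int(v)-45
a=cv2.imread('pics/tv.png')[y0:y0+90,x0:x0+120]; a=cv2.resize(a,None,fx=6,fy=6,interpolation=cv2.INTER_CUBIC)
print('offset',x0,y0); cv2.imwrite('pics/'+sys.argv[1]+'.png',a)
E
python3 tipview.py tv1; python3 - <<'E'
from h import *
plan(467.3,-96.2,115,5.7)
E
```

```text
tip pred px 340.03519541186915 245.65408359313625 tip [468.74971095 -96.45537531  61.72479785]
offset 280 200
t 34.52 pos [468.7 -96.5 130.4] jaw@ 5.7 z [ 0.001 -0.    -1.   ] q6 -0.48 w 25.5 F [ 0.3 -0.2 -1.6]
 shift [ 0.4 -1.4 15.4] spin/q6 options [(np.float64(0.0), np.float64(-0.3))]
```

View pics/tv1.png

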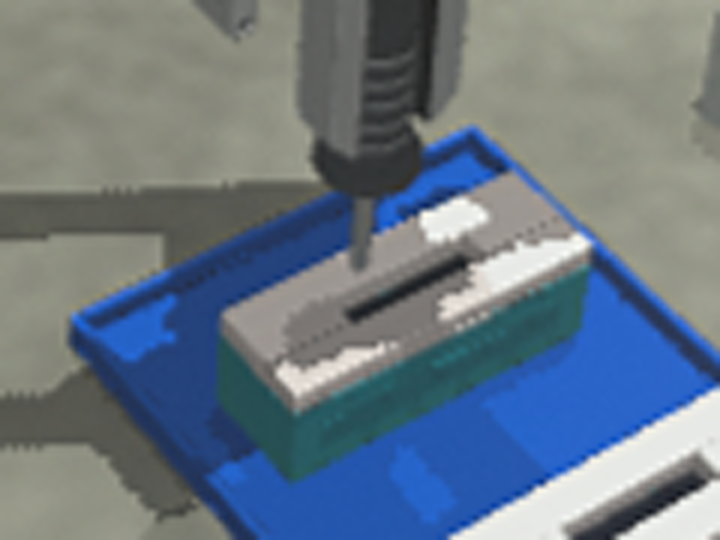

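Tip at zoom (358,270), landing near the groove's −x end, about 1 mm towards its back edge. Nudge and descend to between lid-top contact (TCP 117) and floor contact (107).

Emit:
{"fn": "servo_tool", "kwargs": {"series": [{"x": 0.5, "y": 2, "z": 8, "spin": 0, "jaw": 0.1}, {"x": 0.5, "y": 2, "z": 14, "spin": 0, "jaw": 0.1}, {"x": 0.5, "y": 2, "z": 18, "spin": 0, "jaw": 0.1}, {"x": 0.5, "y": 2, "z": 20, "spin": 0, "jaw": 0.1}, {"x": 0.5, "y": 2, "z": 20, "spin": 0, "jaw": 0.1}, {"x": 0.5, "y": 2, "z": 20, "spin": 0, "jaw": 0.1}]}}

```text
time_s: 35.28
ee_pos: [0.4699, -0.0958, 0.1102]
eef_rot: [2.109, 2.328, 0.0]
ft_force: [-0.0, -1.2, -1.6]
gripper_width: 0.0259
```

```bash
python3 tipview.py tv2; cat > fa.py <<'E'
from h import *
# average force over a few control periods
F=[];P=[]
for i in range(4):
    r.read_camera('side'); s=r.get_state(); F.append(s['ft_force']); P.append(s['ee_pos']*1000)
P=np.mean(P,0); u=np.array([np.cos(np.radians(5.7)),np.sin(np.radians(5.7))])
print('t',round(s['time_s'],2),'F',np.round(np.mean(F,0),2),'sd',np.round(np.std(F,0),1),'pos',np.round(P,1),'s',round(P[:2]@u,1),'n',round(P[1]*u[0]-P[0]*u[1],1),'Fs',round(np.mean(F,0)[:2]@u,2))
E
python3 fa.py
```

```text
tip pred px 339.77703960541083 252.2496716191737 tip [469.88692392 -95.76672352  41.47955709]
offset 279 207
t 35.52 F [-0.48 -0.13 -1.83] sd [0.2 0.2 0.3] pos [469.9 -95.8 110.2] s 458.0 n -141.9 Fs -0.49
```

View pics/tv2.png

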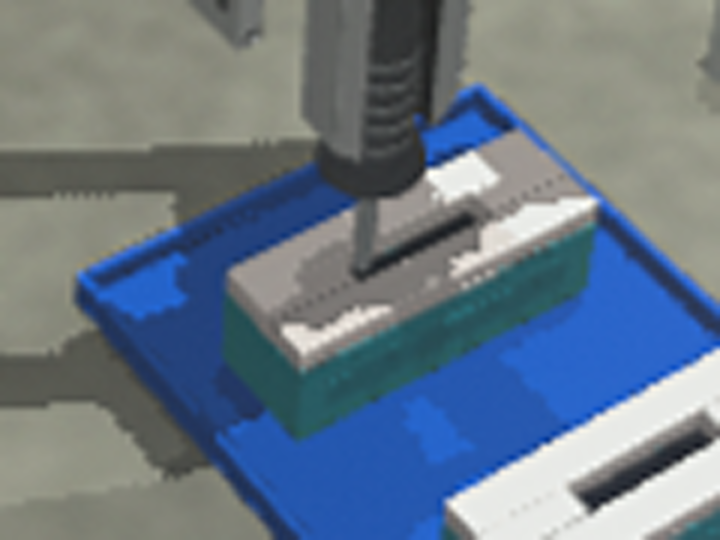

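Tip is inside the groove at 41 mm with no contact (baseline Fz −1.8 N). Lower onto the floor.

Emit:
{"fn": "servo_tool", "kwargs": {"series": [{"x": 0, "y": 0, "z": 3, "spin": 0, "jaw": 0.1}, {"x": 0, "y": 0, "z": 5, "spin": 0, "jaw": 0.1}, {"x": 0, "y": 0, "z": 7, "spin": 0, "jaw": 0.1}, {"x": 0, "y": 0, "z": 7, "spin": 0, "jaw": 0.1}]}}

```text
time_s: 36.02
ee_pos: [0.4699, -0.0958, 0.103]
eef_rot: [2.109, 2.328, 0.0]
ft_force: [-0.8, -0.6, 0.3]
gripper_width: 0.0259
```

```bash
python3 fa.py
```

```text
t 36.23 F [-0.08 -0.14  0.58] sd [0.4 0.6 0.3] pos [469.9 -95.8 103.1] s 458.1 n -141.9 Fs -0.09
```

Contact on the floor (+2.4 N). Slide along +x (tool +y) in 4 mm steps.

Emit:
{"fn": "servo_tool", "kwargs": {"series": [{"x": 0, "y": 1, "z": 0, "spin": 0, "jaw": 0.1}, {"x": 0, "y": 2, "z": 0, "spin": 0, "jaw": 0.1}, {"x": 0, "y": 3, "z": 0, "spin": 0, "jaw": 0.1}, {"x": 0, "y": 4, "z": 0, "spin": 0, "jaw": 0.1}]}}

```text
time_s: 36.72
ee_pos: [0.4735, -0.0952, 0.1028]
eef_rot: [-2.108, -2.328, 0.0]
ft_force: [-1.6, -0.2, 0.3]
gripper_width: 0.0254
```

```bash
python3 fa.py
```

```text
t 36.92 F [-0.52  0.11  0.91] sd [0.4 0.4 0.5] pos [473.9 -95.2 102.9] s 462.1 n -141.8 Fs -0.51
```

Emit:
{"fn": "servo_tool", "kwargs": {"series": [{"x": 0, "y": 1, "z": 0, "spin": 0, "jaw": 0.1}, {"x": 0, "y": 2, "z": 0, "spin": 0, "jaw": 0.1}, {"x": 0, "y": 3, "z": 0, "spin": 0, "jaw": 0.1}, {"x": 0, "y": 4, "z": 0, "spin": 0, "jaw": 0.1}]}}

```text
time_s: 37.42
ee_pos: [0.4777, -0.0949, 0.1029]
eef_rot: [-2.109, -2.329, 0.0]
ft_force: [-1.1, 1.0, -0.2]
gripper_width: 0.0258
```

```bash
python3 fa.py
```

```text
t 37.62 F [-0.98 -0.13  0.44] sd [0.2 0.1 0.3] pos [478.  -94.9 103. ] s 466.2 n -141.9 Fs -0.99
```

Emit:
{"fn": "servo_tool", "kwargs": {"series": [{"x": 0, "y": 1, "z": 0, "spin": 0, "jaw": 0.1}, {"x": 0, "y": 2, "z": 0, "spin": 0, "jaw": 0.1}, {"x": 0, "y": 3, "z": 0, "spin": 0, "jaw": 0.1}, {"x": 0, "y": 4, "z": 0, "spin": 0, "jaw": 0.1}]}}

```text
time_s: 38.12
ee_pos: [0.4824, -0.0945, 0.1031]
eef_rot: [2.108, 2.328, 0.002]
ft_force: [0.9, -0.7, -1.1]
gripper_width: 0.025
```

```bash
python3 fa.py
```

```text
t 38.33 F [ 1.73  0.33 -1.3 ] sd [0.8 0.1 0.4] pos [482.8 -94.6 103.3] s 471.0 n -142.1 Fs 1.76
```

Emit:
{"fn": "servo_tool", "kwargs": {"series": [{"x": 0, "y": 1, "z": 0, "spin": 0, "jaw": 0.1}, {"x": 0, "y": 2, "z": 0, "spin": 0, "jaw": 0.1}, {"x": 0, "y": 3, "z": 0, "spin": 0, "jaw": 0.1}, {"x": 0, "y": 4, "z": 0, "spin": 0, "jaw": 0.1}]}}

```text
time_s: 38.83
ee_pos: [0.4849, -0.0939, 0.1025]
eef_rot: [-2.108, -2.328, 0.001]
ft_force: [-0.3, -0.1, -1.8]
gripper_width: 0.0254
```

```bash
python3 fa.py
```

```text
t 39.02 F [-0.1   0.24 -1.45] sd [0.3 0.3 0.5] pos [485.3 -94.  102.7] s 473.6 n -141.7 Fs -0.07
```

Drop felt at s≈471 (Fz back to the no-contact level, side force from the edge). Now at 473.6, inside the hole; go 1 mm further and push down.

Emit:
{"fn": "servo_tool", "kwargs": {"series": [{"x": 0, "y": 1, "z": 2, "spin": 0, "jaw": 0.1}, {"x": 0, "y": 1, "z": 4, "spin": 0, "jaw": 0.1}, {"x": 0, "y": 1, "z": 6, "spin": 0, "jaw": 0.1}, {"x": 0, "y": 1, "z": 8, "spin": 0, "jaw": 0.1}, {"x": 0, "y": 1, "z": 8, "spin": 0, "jaw": 0.1}], "grip_force": 58}}

```text
time_s: 39.65
ee_pos: [0.4867, -0.094, 0.095]
eef_rot: [2.109, 2.329, 0.0]
ft_force: [-0.3, -0.8, 1.9]
gripper_width: 0.0254
```

```bash
python3 fa.py
```

```text
t 39.85 F [-0.91  0.55  1.39] sd [0.7 0.1 0.7] pos [486.7 -94.   95.1] s 475.0 n -141.9 Fs -0.85
```

Emit:
{"fn": "servo_tool", "kwargs": {"series": [{"x": 0, "y": 0, "z": 2, "spin": 0, "jaw": 0.1}, {"x": 0, "y": 0, "z": 4, "spin": 0, "jaw": 0.1}, {"x": 0, "y": 0, "z": 6, "spin": 0, "jaw": 0.1}, {"x": 0, "y": 0, "z": 6, "spin": 0, "jaw": 0.1}]}}

```text
time_s: 40.35
ee_pos: [0.4868, -0.0941, 0.0892]
eef_rot: [2.109, 2.328, 0.0]
ft_force: [-2.3, -0.5, 4.3]
gripper_width: 0.0257
```

```bash
python3 fa.py
```

```text
t 40.55 F [-0.94 -0.08  5.06] sd [0.3 0.1 0.3] pos [486.8 -94.1  89.2] s 475.1 n -142.0 Fs -0.94
```

Well below floor level (TCP 89.2) with 6.9 N on the pin: moving. Continue to the stop.

Emit:
{"fn": "servo_tool", "kwargs": {"series": [{"x": 0, "y": 0, "z": 2, "spin": 0, "jaw": 0.1}, {"x": 0, "y": 0, "z": 4, "spin": 0, "jaw": 0.1}, {"x": 0, "y": 0, "z": 5, "spin": 0, "jaw": 0.1}, {"x": 0, "y": 0, "z": 5, "spin": 0, "jaw": 0.1}]}}

```text
time_s: 41.05
ee_pos: [0.4871, -0.0942, 0.0853]
eef_rot: [2.108, 2.328, 0.0]
ft_force: [-3.4, 0.6, 11.2]
gripper_width: 0.0254
```

```bash
python3 fa.py
```

```text
t 41.25 F [-3.38  0.84 11.04] sd [0.2 0.2 0.3] pos [487.1 -94.2  85.3] s 475.3 n -142.1 Fs -3.28
```

Emit:
{"fn": "servo_tool", "kwargs": {"series": [{"x": 0, "y": 0, "z": 1, "spin": 0, "jaw": 0.1}, {"x": 0, "y": 0, "z": 2, "spin": 0, "jaw": 0.1}, {"x": 0, "y": 0, "z": 2, "spin": 0, "jaw": 0.1}]}}

```text
time_s: 41.62
ee_pos: [0.4874, -0.0943, 0.0847]
eef_rot: [2.108, 2.328, 0.0]
ft_force: [-6.2, 1.1, 19.7]
gripper_width: 0.0254
```

```bash
python3 fa.py
```

```text
t 41.83 F [-6.05  1.54 19.58] sd [0.2 0.3 0.8] pos [487.4 -94.3  84.7] s 475.6 n -142.3 Fs -5.87
```

Stop reached (force 21 N total, hardly any more travel): pin 3 home. Retract and view.

Emit:
{"fn": "servo_tool", "kwargs": {"series": [{"x": 0, "y": 0, "z": -10, "spin": 0, "jaw": 0.1}, {"x": 0, "y": 0, "z": -30, "spin": 0, "jaw": 0.1}, {"x": 0, "y": 0, "z": -52, "spin": 0, "jaw": 0.1}, {"x": 0, "y": 0, "z": -52, "spin": 0, "jaw": 0.1}, {"x": 0, "y": 0, "z": -52, "spin": 0, "jaw": 0.1}]}}

```text
time_s: 42.45
ee_pos: [0.4858, -0.0936, 0.1326]
eef_rot: [-2.108, -2.327, 0.001]
ft_force: [0.5, -0.2, -2.6]
gripper_width: 0.0252
```

```bash
python3 tipview.py tv3; python3 fa.py;  python3 - <<'E'
from h import *
plan(481,-210,130,5.7)
E
```

```text
tip pred px 346.59920273695246 241.20340085056387 tip [485.51844168 -93.57783875  63.63571615]
offset 286 196
t 42.7 F [ 0.1   0.03 -1.65] sd [0.3 0.3 0.4] pos [485.7 -93.7 132.6] s 474.0 n -141.4 Fs 0.1
t 42.7 pos [486.  -93.8 133. ] jaw@ 5.7 z [-0.002  0.001 -1.   ] q6 -0.46 w 25.2 F [ 0.3  0.1 -1.8]
 shift [-115.2  -16.4    2.9] spin/q6 options [(np.float64(-0.001), np.float64(-0.51)), (np.float64(3.141), np.float64(2.63))]
```

View pics/tv3.png

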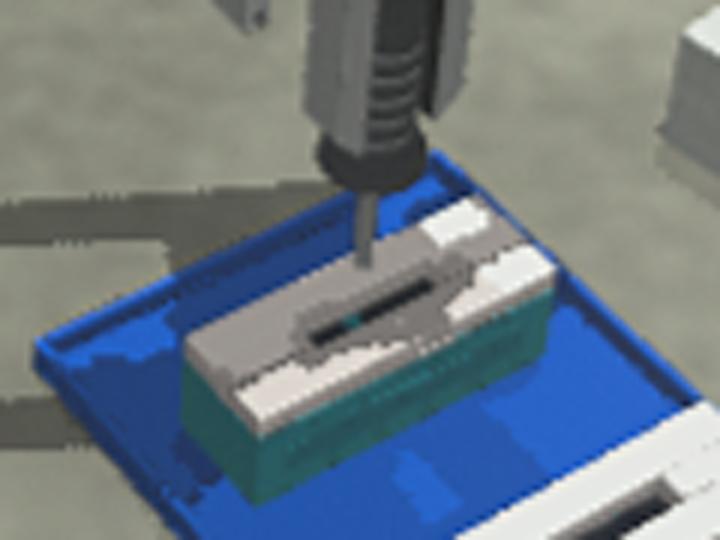

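A teal spot now shows at zoom (350,322), where the pin was pushed down; the punch is still vertical. Next: middle cassette.

Emit:
{"fn": "servo_tool", "kwargs": {"series": [{"x": -30, "y": -4, "z": 0, "spin": 0, "jaw": 0.1}, {"x": -65, "y": -9, "z": 0, "spin": 0, "jaw": 0.1}, {"x": -100, "y": -14, "z": 0, "spin": 0, "jaw": 0.1}, {"x": -115.7, "y": -16.6, "z": 0, "spin": 0, "jaw": 0.1}, {"x": -115.7, "y": -16.6, "z": 0, "spin": 0, "jaw": 0.1}, {"x": -115.7, "y": -16.6, "z": 0, "spin": 0, "jaw": 0.1}, {"x": -115.7, "y": -16.6, "z": 10, "spin": 0, "jaw": 0.1}, {"x": -115.7, "y": -16.6, "z": 18, "spin": 0, "jaw": 0.1}, {"x": -115.7, "y": -16.6, "z": 22, "spin": 0, "jaw": 0.1}, {"x": -115.7, "y": -16.6, "z": 22, "spin": 0, "jaw": 0.1}, {"x": -115.7, "y": -16.6, "z": 22, "spin": 0, "jaw": 0.1}]}}

```text
time_s: 44.08
ee_pos: [0.4817, -0.2109, 0.1121]
eef_rot: [2.108, 2.328, 0.0]
ft_force: [0.4, 0.5, -2.5]
gripper_width: 0.0252
```

```bash
python3 tipview.py tv4; python3 fa.py
```

```text
tip pred px 377.48264187284786 290.4466026638588 tip [ 481.80769426 -210.9465525    43.52158791]
offset 317 245
t 44.33 F [-0.16  0.03 -2.05] sd [0.5 0.3 0.1] pos [ 481.8 -211.   112.3] s 458.4 n -257.8 Fs -0.15
```

View pics/tv4.png

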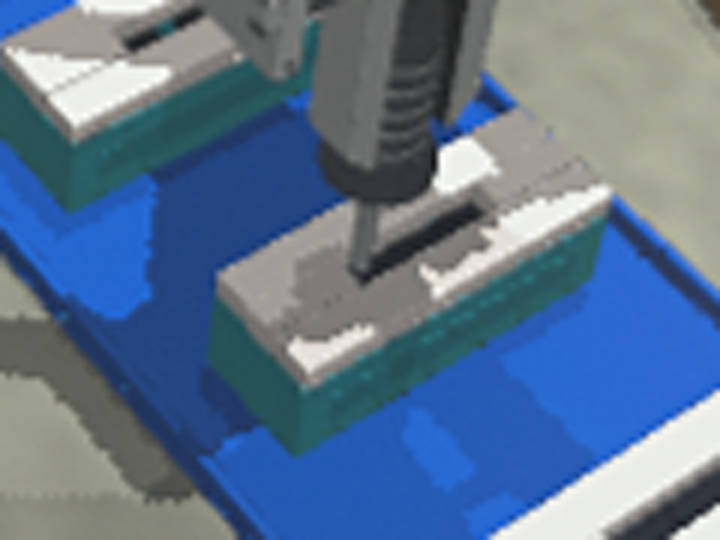

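In the groove, no contact. Lower onto the floor (0.7 mm correction across).

Emit:
{"fn": "servo_tool", "kwargs": {"series": [{"x": 0.7, "y": 0, "z": 3, "spin": 0, "jaw": 0.1}, {"x": 0.7, "y": 0, "z": 6, "spin": 0, "jaw": 0.1}, {"x": 0.7, "y": 0, "z": 9, "spin": 0, "jaw": 0.1}, {"x": 0.7, "y": 0, "z": 9, "spin": 0, "jaw": 0.1}]}}

```text
time_s: 44.82
ee_pos: [0.4815, -0.2101, 0.1029]
eef_rot: [-2.109, -2.329, -0.0]
ft_force: [-0.9, 0.2, 0.4]
gripper_width: 0.0254
```

```bash
python3 fa.py
```

```text
t 45.02 F [-0.14  0.13  0.29] sd [0.2 0.5 0.6] pos [ 481.5 -210.1  103.1] s 458.3 n -256.9 Fs -0.12
```

Emit:
{"fn": "servo_tool", "kwargs": {"series": [{"x": 0, "y": 1, "z": 0, "spin": 0, "jaw": 0.1}, {"x": 0, "y": 2, "z": 0, "spin": 0, "jaw": 0.1}, {"x": 0, "y": 3, "z": 0, "spin": 0, "jaw": 0.1}, {"x": 0, "y": 4, "z": 0, "spin": 0, "jaw": 0.1}]}}

```text
time_s: 45.52
ee_pos: [0.4855, -0.2097, 0.1029]
eef_rot: [-2.109, -2.329, 0.0]
ft_force: [-1.1, -0.3, -0.1]
gripper_width: 0.0255
```

```bash
python3 fa.py
```

```text
t 45.73 F [-0.44  0.03  0.19] sd [0.4 0.6 0.7] pos [ 485.8 -209.7  103. ] s 462.5 n -256.9 Fs -0.43
```

Contact on the floor (about +2 N). Keep sliding.

Emit:
{"fn": "servo_tool", "kwargs": {"series": [{"x": 0, "y": 1, "z": 0, "spin": 0, "jaw": 0.1}, {"x": 0, "y": 2, "z": 0, "spin": 0, "jaw": 0.1}, {"x": 0, "y": 3, "z": 0, "spin": 0, "jaw": 0.1}, {"x": 0, "y": 4, "z": 0, "spin": 0, "jaw": 0.1}]}}

```text
time_s: 46.22
ee_pos: [0.4895, -0.2093, 0.1029]
eef_rot: [-2.109, -2.329, 0.0]
ft_force: [-1.1, 0.2, 0.5]
gripper_width: 0.0256
```

```bash
python3 fa.py
```

```text
t 46.42 F [-0.17  0.09  0.35] sd [0.4 0.4 0.3] pos [ 489.7 -209.3  103. ] s 466.5 n -256.9 Fs -0.16
```

Emit:
{"fn": "servo_tool", "kwargs": {"series": [{"x": 0, "y": 1, "z": 0, "spin": 0, "jaw": 0.1}, {"x": 0, "y": 2, "z": 0, "spin": 0, "jaw": 0.1}, {"x": 0, "y": 3, "z": 0, "spin": 0, "jaw": 0.1}, {"x": 0, "y": 4, "z": 0, "spin": 0, "jaw": 0.1}]}}

```text
time_s: 46.92
ee_pos: [0.4935, -0.2089, 0.1029]
eef_rot: [-2.109, -2.329, 0.0]
ft_force: [-1.8, -0.0, -0.3]
gripper_width: 0.0249
```

```bash
python3 fa.py
```

```text
t 47.12 F [-0.54  0.02  0.24] sd [0.5 0.3 0.5] pos [ 493.7 -208.9  103. ] s 470.5 n -256.9 Fs -0.53
```

Emit:
{"fn": "servo_tool", "kwargs": {"series": [{"x": 0, "y": 1, "z": 0, "spin": 0, "jaw": 0.1}, {"x": 0, "y": 2, "z": 0, "spin": 0, "jaw": 0.1}, {"x": 0, "y": 3, "z": 0, "spin": 0, "jaw": 0.1}, {"x": 0, "y": 4, "z": 0, "spin": 0, "jaw": 0.1}]}}

```text
time_s: 47.62
ee_pos: [0.4974, -0.2085, 0.1029]
eef_rot: [-2.109, -2.329, 0.0]
ft_force: [-1.4, -0.2, 0.2]
gripper_width: 0.0255
```

```bash
python3 fa.py
```

```text
t 47.83 F [-1.08 -0.16 -0.02] sd [0.4 0.6 0.5] pos [ 497.7 -208.5  103. ] s 474.5 n -256.9 Fs -1.09
```

Emit:
{"fn": "servo_tool", "kwargs": {"series": [{"x": 0, "y": 1, "z": 0, "spin": 0, "jaw": 0.1}, {"x": 0, "y": 2, "z": 0, "spin": 0, "jaw": 0.1}, {"x": 0, "y": 3, "z": 0, "spin": 0, "jaw": 0.1}, {"x": 0, "y": 4, "z": 0, "spin": 0, "jaw": 0.1}]}}

```text
time_s: 48.32
ee_pos: [0.5014, -0.2081, 0.1029]
eef_rot: [-2.109, -2.329, 0.0]
ft_force: [-1.4, -1.1, 0.5]
gripper_width: 0.0253
```

```bash
python3 fa.py
```

```text
t 48.52 F [-1.01  0.31  0.52] sd [0.3 0.6 0.6] pos [ 501.7 -208.1  103. ] s 478.5 n -256.9 Fs -0.98
```

Emit:
{"fn": "servo_tool", "kwargs": {"series": [{"x": 0, "y": 1, "z": 0, "spin": 0, "jaw": 0.1}, {"x": 0, "y": 2, "z": 0, "spin": 0, "jaw": 0.1}, {"x": 0, "y": 3, "z": 0, "spin": 0, "jaw": 0.1}, {"x": 0, "y": 4, "z": 0, "spin": 0, "jaw": 0.1}]}}

```text
time_s: 49.02
ee_pos: [0.5054, -0.2077, 0.1029]
eef_rot: [-2.109, -2.329, 0.0]
ft_force: [-1.5, -0.7, 0.6]
gripper_width: 0.0255
```

```bash
python3 fa.py
```

```text
t 49.23 F [-0.61  0.38  0.14] sd [0.4 0.3 0.2] pos [ 505.7 -207.7  103. ] s 482.5 n -256.9 Fs -0.56
```

Emit:
{"fn": "servo_tool", "kwargs": {"series": [{"x": 0, "y": 1, "z": 0, "spin": 0, "jaw": 0.1}, {"x": 0, "y": 2, "z": 0, "spin": 0, "jaw": 0.1}, {"x": 0, "y": 3, "z": 0, "spin": 0, "jaw": 0.1}, {"x": 0, "y": 4, "z": 0, "spin": 0, "jaw": 0.1}]}}

```text
time_s: 49.72
ee_pos: [0.5094, -0.2073, 0.1029]
eef_rot: [-2.109, -2.329, -0.0]
ft_force: [-0.7, 0.6, -0.5]
gripper_width: 0.0254
```

```bash
python3 fa.py
```

```text
t 49.92 F [-0.37  0.51  0.72] sd [0.5 0.2 0.2] pos [ 509.8 -207.3  103.1] s 486.7 n -256.9 Fs -0.32
```

Emit:
{"fn": "servo_tool", "kwargs": {"series": [{"x": 0, "y": 1, "z": 0, "spin": 0, "jaw": 0.1}, {"x": 0, "y": 2, "z": 0, "spin": 0, "jaw": 0.1}, {"x": 0, "y": 3, "z": 0, "spin": 0, "jaw": 0.1}, {"x": 0, "y": 4, "z": 0, "spin": 0, "jaw": 0.1}]}}

```text
time_s: 50.42
ee_pos: [0.513, -0.2067, 0.1026]
eef_rot: [-2.108, -2.328, 0.0]
ft_force: [-0.2, 0.4, -1.7]
gripper_width: 0.0253
```

```bash
python3 fa.py
```

```text
t 50.62 F [ 0.4  -0.09 -1.43] sd [0.3 0.2 0.7] pos [ 513.1 -206.7  102.6] s 490.0 n -256.7 Fs 0.39
```

Dropped at s≈489 (Fz back to baseline). 2 mm further and push.

Emit:
{"fn": "servo_tool", "kwargs": {"series": [{"x": 0, "y": 2, "z": 0, "spin": 0, "jaw": 0.1}, {"x": 0, "y": 2, "z": 2, "spin": 0, "jaw": 0.1}, {"x": 0, "y": 2, "z": 4, "spin": 0, "jaw": 0.1}, {"x": 0, "y": 2, "z": 6, "spin": 0, "jaw": 0.1}, {"x": 0, "y": 2, "z": 8, "spin": 0, "jaw": 0.1}, {"x": 0, "y": 2, "z": 8, "spin": 0, "jaw": 0.1}], "grip_force": 58}}

```text
time_s: 51.38
ee_pos: [0.5156, -0.2068, 0.0951]
eef_rot: [2.108, 2.328, 0.0]
ft_force: [0.1, -0.6, 1.6]
gripper_width: 0.0254
```

```bash
python3 fa.py
```

```text
t 51.58 F [0.3  0.48 1.29] sd [0.2 0.3 0.4] pos [ 515.6 -206.8   95.2] s 492.5 n -257.0 Fs 0.34
```

Emit:
{"fn": "servo_tool", "kwargs": {"series": [{"x": 0, "y": 0, "z": 2, "spin": 0, "jaw": 0.1}, {"x": 0, "y": 0, "z": 4, "spin": 0, "jaw": 0.1}, {"x": 0, "y": 0, "z": 6, "spin": 0, "jaw": 0.1}, {"x": 0, "y": 0, "z": 6, "spin": 0, "jaw": 0.1}]}}

```text
time_s: 52.08
ee_pos: [0.5157, -0.2069, 0.0894]
eef_rot: [2.108, 2.328, 0.0]
ft_force: [-0.4, 0.1, 4.3]
gripper_width: 0.0253
```

```bash
python3 fa.py
```

```text
t 52.27 F [0.13 0.21 4.51] sd [0.9 0.2 0.6] pos [ 515.6 -206.9   89.4] s 492.5 n -257.1 Fs 0.15
```

Same pattern as before. To the stop.

Emit:
{"fn": "servo_tool", "kwargs": {"series": [{"x": 0, "y": 0, "z": 2, "spin": 0, "jaw": 0.1}, {"x": 0, "y": 0, "z": 4, "spin": 0, "jaw": 0.1}, {"x": 0, "y": 0, "z": 5, "spin": 0, "jaw": 0.1}, {"x": 0, "y": 0, "z": 5, "spin": 0, "jaw": 0.1}]}}

```text
time_s: 52.78
ee_pos: [0.5159, -0.207, 0.0854]
eef_rot: [2.108, 2.328, 0.0]
ft_force: [-1.6, 0.8, 10.7]
gripper_width: 0.0251
```

```bash
python3 fa.py
```

```text
t 52.98 F [-1.52  1.   10.38] sd [0.2 0.5 0.3] pos [ 515.8 -207.    85.4] s 492.7 n -257.2 Fs -1.42
```

Emit:
{"fn": "servo_tool", "kwargs": {"series": [{"x": 0, "y": 0, "z": 1, "spin": 0, "jaw": 0.1}, {"x": 0, "y": 0, "z": 2, "spin": 0, "jaw": 0.1}, {"x": 0, "y": 0, "z": 2, "spin": 0, "jaw": 0.1}]}}

```text
time_s: 53.35
ee_pos: [0.5161, -0.2072, 0.0849]
eef_rot: [2.107, 2.328, 0.0]
ft_force: [-3.4, 2.0, 17.4]
gripper_width: 0.0255
```

```bash
python3 fa.py
```

```text
t 53.55 F [-3.49  2.   17.02] sd [0.2 0.4 0.5] pos [ 516.1 -207.2   84.9] s 493.0 n -257.4 Fs -3.27
```

Stops at the same level (84.9): pin 2 home. Retract, go to the last one.

Emit:
{"fn": "servo_tool", "kwargs": {"series": [{"x": 0, "y": 0, "z": -10, "spin": 0, "jaw": 0.1}, {"x": 0, "y": 0, "z": -30, "spin": 0, "jaw": 0.1}, {"x": 0, "y": 0, "z": -52, "spin": 0, "jaw": 0.1}, {"x": 0, "y": 0, "z": -52, "spin": 0, "jaw": 0.1}, {"x": 0, "y": 0, "z": -52, "spin": 0, "jaw": 0.1}]}}

```text
time_s: 54.18
ee_pos: [0.5141, -0.2062, 0.1322]
eef_rot: [-2.107, -2.326, 0.001]
ft_force: [0.3, 0.4, -1.8]
gripper_width: 0.0254
```

```bash
python3 fa.py; python3 tipview.py tv5; python3 - <<'E'
from h import *
plan(492.2,-324.9,133,5.7)
E
```

```text
t 54.38 F [ 0.28 -0.19 -1.81] sd [0.2 0.7 0.4] pos [ 514.2 -206.1  132.2] s 491.2 n -256.2 Fs 0.26
tip pred px 392.01628974703664 275.01612784533154 tip [ 514.66756944 -206.37786192   64.16262848]
offset 332 230
t 54.42 pos [ 514.7 -206.4  132.9] jaw@ 5.7 z [-0.002  0.001 -1.   ] q6 -0.64 w 25.2 F [-0.1  0.2 -1.1]
 shift [-115.7  -34.1   -0.2] spin/q6 options [(np.float64(-0.0), np.float64(-0.68)), (np.float64(3.141), np.float64(2.46))]
```

View pics/tv5.png

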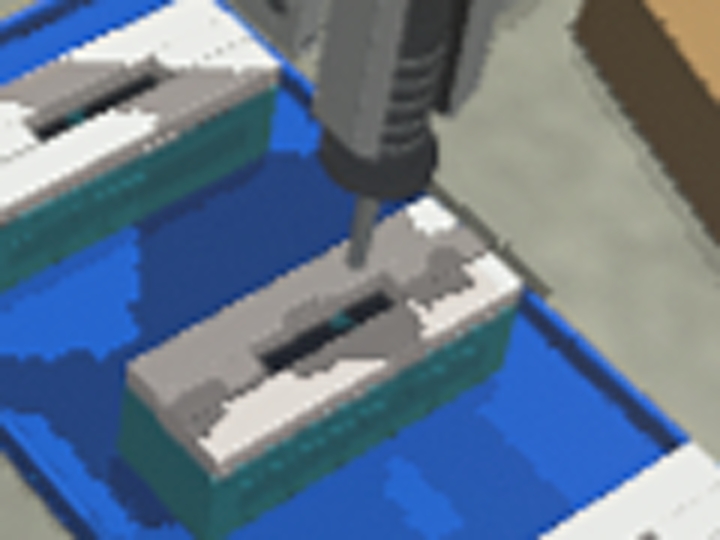

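Pin 2's hole shows teal at zoom (343,322). On to the far cassette.

Emit:
{"fn": "servo_tool", "kwargs": {"series": [{"x": -30, "y": -9, "z": 0, "spin": 0, "jaw": 0.1}, {"x": -65, "y": -19, "z": 0, "spin": 0, "jaw": 0.1}, {"x": -100, "y": -30, "z": 0, "spin": 0, "jaw": 0.1}, {"x": -115, "y": -34, "z": 0, "spin": 0, "jaw": 0.1}, {"x": -115, "y": -34, "z": 0, "spin": 0, "jaw": 0.1}, {"x": -115, "y": -34, "z": 0, "spin": 0, "jaw": 0.1}, {"x": -115, "y": -34, "z": 10, "spin": 0, "jaw": 0.1}, {"x": -115, "y": -34, "z": 18, "spin": 0, "jaw": 0.1}, {"x": -115, "y": -34, "z": 22, "spin": 0, "jaw": 0.1}, {"x": -115, "y": -34, "z": 22, "spin": 0, "jaw": 0.1}, {"x": -115, "y": -34, "z": 22, "spin": 0, "jaw": 0.1}]}}

```text
time_s: 55.8
ee_pos: [0.4928, -0.3244, 0.112]
eef_rot: [-2.109, -2.328, -0.0]
ft_force: [-0.3, -0.7, -2.0]
gripper_width: 0.0252
```

```bash
python3 tipview.py tv6; python3 fa.py
```

```text
tip pred px 420.9150134964118 335.8736818458409 tip [ 492.88593672 -324.44725096   43.36133504]
offset 360 290
t 56.05 F [-0.08  0.24 -1.77] sd [0.4 0.5 0.2] pos [ 492.9 -324.5  112.1] s 458.2 n -371.9 Fs -0.06
```

View pics/tv6.png

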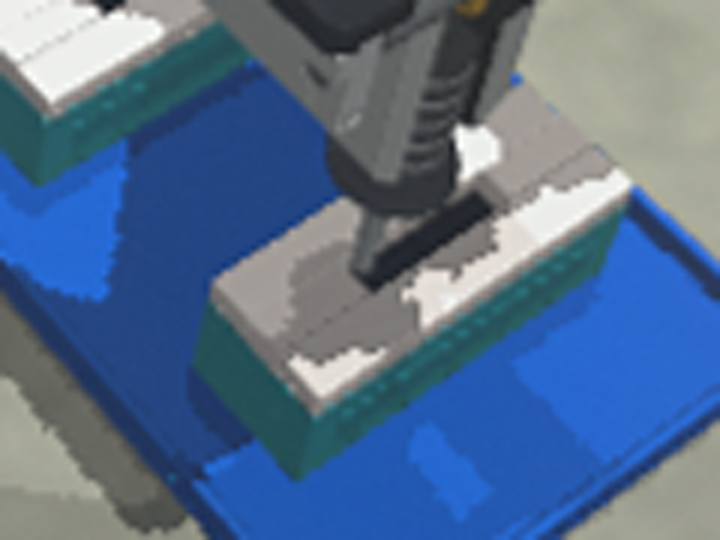

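Tip in the groove near its end, no contact. Lower and slide.

Emit:
{"fn": "servo_tool", "kwargs": {"series": [{"x": 0, "y": 1, "z": 3, "spin": 0, "jaw": 0.1}, {"x": 0, "y": 1, "z": 6, "spin": 0, "jaw": 0.1}, {"x": 0, "y": 1, "z": 9, "spin": 0, "jaw": 0.1}, {"x": 0, "y": 1, "z": 9, "spin": 0, "jaw": 0.1}]}}

```text
time_s: 56.55
ee_pos: [0.494, -0.3245, 0.103]
eef_rot: [2.109, 2.328, 0.0]
ft_force: [-0.4, 0.7, 0.5]
gripper_width: 0.0254
```

```bash
python3 fa.py
```

```text
t 56.75 F [-0.19  0.44  0.33] sd [0.5 0.6 0.3] pos [ 494.  -324.5  103.2] s 459.3 n -371.9 Fs -0.15
```

Emit:
{"fn": "servo_tool", "kwargs": {"series": [{"x": 0, "y": 1, "z": 0, "spin": 0, "jaw": 0.1}, {"x": 0, "y": 2, "z": 0, "spin": 0, "jaw": 0.1}, {"x": 0, "y": 3, "z": 0, "spin": 0, "jaw": 0.1}, {"x": 0, "y": 4, "z": 0, "spin": 0, "jaw": 0.1}]}}

```text
time_s: 57.25
ee_pos: [0.4978, -0.324, 0.1029]
eef_rot: [-2.109, -2.329, 0.0]
ft_force: [-2.3, -0.1, 1.4]
gripper_width: 0.0255
```

```bash
python3 fa.py
```

```text
t 57.45 F [-0.87 -0.27  0.36] sd [0.6 0.3 0.3] pos [ 498. -324.  103.] s 463.4 n -371.9 Fs -0.89
```

Emit:
{"fn": "servo_tool", "kwargs": {"series": [{"x": 0, "y": 1, "z": 0, "spin": 0, "jaw": 0.1}, {"x": 0, "y": 2, "z": 0, "spin": 0, "jaw": 0.1}, {"x": 0, "y": 3, "z": 0, "spin": 0, "jaw": 0.1}, {"x": 0, "y": 4, "z": 0, "spin": 0, "jaw": 0.1}]}}

```text
time_s: 57.95
ee_pos: [0.5019, -0.3236, 0.103]
eef_rot: [-2.109, -2.329, 0.0]
ft_force: [-1.2, -0.8, -0.2]
gripper_width: 0.0253
```

```bash
python3 fa.py
```

```text
t 58.15 F [-0.4  -0.54  0.63] sd [0.4 0.2 0.4] pos [ 502.1 -323.6  103. ] s 467.5 n -371.9 Fs -0.45
```

Emit:
{"fn": "servo_tool", "kwargs": {"series": [{"x": 0, "y": 1, "z": 0, "spin": 0, "jaw": 0.1}, {"x": 0, "y": 2, "z": 0, "spin": 0, "jaw": 0.1}, {"x": 0, "y": 3, "z": 0, "spin": 0, "jaw": 0.1}, {"x": 0, "y": 4, "z": 0, "spin": 0, "jaw": 0.1}]}}

```text
time_s: 58.65
ee_pos: [0.5066, -0.3233, 0.1031]
eef_rot: [2.108, 2.327, 0.002]
ft_force: [0.9, 0.3, -1.0]
gripper_width: 0.0251
```

```bash
python3 fa.py
```

```text
t 58.85 F [ 1.72  0.07 -1.55] sd [0.5 0.3 0.5] pos [ 506.6 -323.2  103. ] s 472.0 n -372.0 Fs 1.71
```

Emit:
{"fn": "servo_tool", "kwargs": {"series": [{"x": 0, "y": 1, "z": 0, "spin": 0, "jaw": 0.1}, {"x": 0, "y": 2, "z": 0, "spin": 0, "jaw": 0.1}, {"x": 0, "y": 3, "z": 0, "spin": 0, "jaw": 0.1}, {"x": 0, "y": 4, "z": 0, "spin": 0, "jaw": 0.1}]}}

```text
time_s: 59.35
ee_pos: [0.5094, -0.3226, 0.1027]
eef_rot: [-2.108, -2.328, 0.0]
ft_force: [-0.1, 1.1, -1.7]
gripper_width: 0.0257
```

```bash
python3 fa.py
```

```text
t 59.55 F [-0.02  0.58 -2.  ] sd [0.3 0.1 0.5] pos [ 509.7 -322.7  102.8] s 475.1 n -371.7 Fs 0.04
```

Dropped at s≈472; now at 475, free in the hole. Push.

Emit:
{"fn": "servo_tool", "kwargs": {"series": [{"x": 0, "y": 1, "z": 2, "spin": 0, "jaw": 0.1}, {"x": 0, "y": 1, "z": 4, "spin": 0, "jaw": 0.1}, {"x": 0, "y": 1, "z": 6, "spin": 0, "jaw": 0.1}, {"x": 0, "y": 1, "z": 8, "spin": 0, "jaw": 0.1}, {"x": 0, "y": 1, "z": 10, "spin": 0, "jaw": 0.1}, {"x": 0, "y": 1, "z": 12, "spin": 0, "jaw": 0.1}, {"x": 0, "y": 1, "z": 14, "spin": 0, "jaw": 0.1}, {"x": 0, "y": 1, "z": 14, "spin": 0, "jaw": 0.1}], "grip_force": 58}}

```text
time_s: 60.55
ee_pos: [0.511, -0.323, 0.0896]
eef_rot: [2.108, 2.328, -0.0]
ft_force: [-1.7, 0.7, 4.9]
gripper_width: 0.0258
```

```bash
python3 fa.py
```

```text
t 60.75 F [-1.66  0.75  4.79] sd [0.4 0.4 0.3] pos [ 511.  -323.    89.6] s 476.4 n -372.1 Fs -1.58
```

Emit:
{"fn": "servo_tool", "kwargs": {"series": [{"x": 0, "y": 0, "z": 2, "spin": 0, "jaw": 0.1}, {"x": 0, "y": 0, "z": 4, "spin": 0, "jaw": 0.1}, {"x": 0, "y": 0, "z": 5, "spin": 0, "jaw": 0.1}, {"x": 0, "y": 0, "z": 5, "spin": 0, "jaw": 0.1}]}}

```text
time_s: 61.25
ee_pos: [0.5111, -0.3231, 0.0855]
eef_rot: [2.108, 2.328, -0.0]
ft_force: [-2.6, 0.7, 8.8]
gripper_width: 0.0253
```

```bash
python3 fa.py
```

```text
t 61.45 F [-2.66  1.37  9.42] sd [0.2 0.4 0.6] pos [ 511.1 -323.1   85.5] s 476.5 n -372.3 Fs -2.51
```

Emit:
{"fn": "servo_tool", "kwargs": {"series": [{"x": 0, "y": 0, "z": 1, "spin": 0, "jaw": 0.1}, {"x": 0, "y": 0, "z": 2, "spin": 0, "jaw": 0.1}, {"x": 0, "y": 0, "z": 2, "spin": 0, "jaw": 0.1}]}}

```text
time_s: 61.82
ee_pos: [0.5113, -0.3234, 0.085]
eef_rot: [2.107, 2.328, -0.0]
ft_force: [-4.0, 2.1, 15.9]
gripper_width: 0.0253
```

```bash
python3 fa.py
```

```text
t 62.02 F [-4.39  2.46 16.04] sd [0.3 0.4 0.3] pos [ 511.3 -323.4   85. ] s 476.7 n -372.5 Fs -4.12
```

Same stop level (85.0): pin 1 home. Retract and return to the holder.

Emit:
{"fn": "servo_tool", "kwargs": {"series": [{"x": 0, "y": 0, "z": -10, "spin": 0, "jaw": 0.1}, {"x": 0, "y": 0, "z": -45, "spin": 0, "jaw": 0.1}, {"x": 0, "y": 0, "z": -88, "spin": 0, "jaw": 0.1}, {"x": 0, "y": 0, "z": -88, "spin": 0, "jaw": 0.1}, {"x": 0, "y": 0, "z": -88, "spin": 0, "jaw": 0.1}]}}

```text
time_s: 62.65
ee_pos: [0.51, -0.3219, 0.1681]
eef_rot: [-2.107, -2.327, -0.0]
ft_force: [-0.3, -0.4, -2.4]
gripper_width: 0.0253
```

```bash
snap=1; python3 - <<'E'
from h import *
snap('side','s20')
plan(692,-58,165,5.7)
E
```

```text
t 62.7 pos [ 509.5 -321.6  167.3] jaw@ 5.7 z [-0.003  0.003 -1.   ] q6 -0.81 w 25.4 F [-0.1  0.1 -2.3]
 shift [244.2 207.7   2.5] spin/q6 options [(np.float64(-0.0), np.float64(-0.18))]
```

View pics/s20.png

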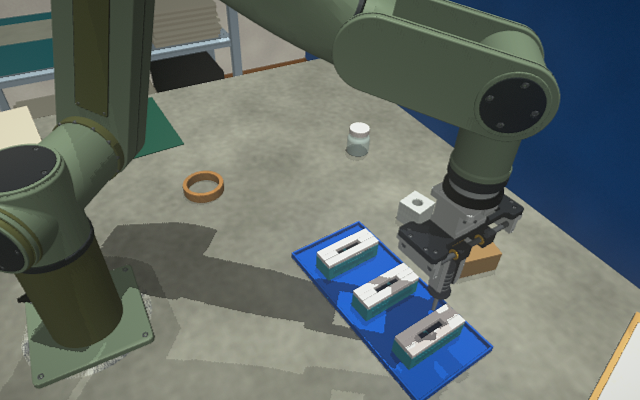

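All three lids shut, bystanders in place. Carry the punch to the holder.

Emit:
{"fn": "servo_tool", "kwargs": {"series": [{"x": 30, "y": 25, "z": 0, "spin": 0, "jaw": 0.1}, {"x": 65, "y": 55, "z": 0, "spin": 0, "jaw": 0.1}, {"x": 100, "y": 85, "z": 0, "spin": 0, "jaw": 0.1}, {"x": 135, "y": 115, "z": 0, "spin": 0, "jaw": 0.1}, {"x": 170, "y": 145, "z": 0, "spin": 0, "jaw": 0.1}, {"x": 205, "y": 175, "z": 0, "spin": 0, "jaw": 0.1}, {"x": 230, "y": 196, "z": 0, "spin": 0, "jaw": 0.1}, {"x": 243.5, "y": 207, "z": 0, "spin": 0, "jaw": 0.1}, {"x": 243.5, "y": 207, "z": 0, "spin": 0, "jaw": 0.1}, {"x": 243.5, "y": 207, "z": 0, "spin": 0, "jaw": 0.1}, {"x": 243.5, "y": 207, "z": 0, "spin": 0, "jaw": 0.1}]}}

```text
time_s: 64.08
ee_pos: [0.6921, -0.0614, 0.17]
eef_rot: [-2.111, -2.327, 0.001]
ft_force: [0.6, 0.5, -0.2]
gripper_width: 0.0253
```

```bash
python3 tipview.py tv7; python3 - <<'E'
from h import *
plan(692,-58,73,5.7)
E
```

```text
tip pred px 422.1239404276969 187.13041425277902 tip [692.22571086 -61.25796051 101.38636713]
offset 362 142
t 64.12 pos [692.2 -61.3 170.1] jaw@ 5.6 z [-0. -0. -1.] q6 -0.31 w 25.1 F [-0.8 -0.5 -2.3]
 shift [ 3.3  0.1 97.1] spin/q6 options [(np.float64(-0.002), np.float64(-0.18))]
```

View pics/tv7.png

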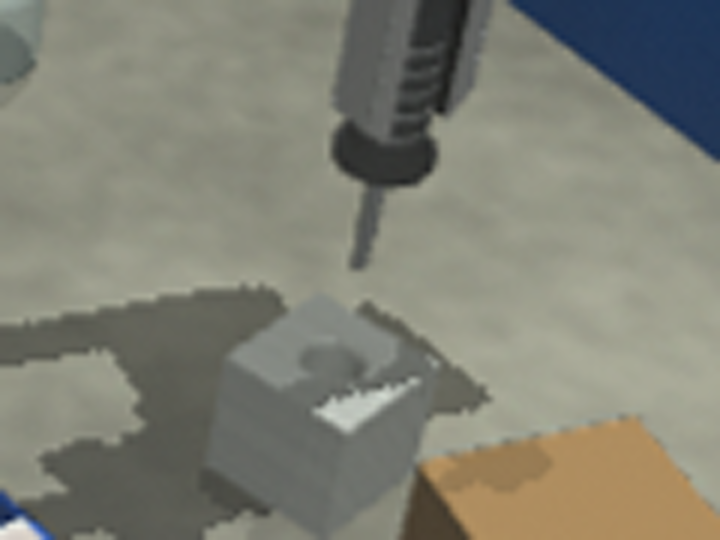

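The tip hangs over the holder, hole at zoom (333,362). Correct 3 mm in y, lower to just above the top.

Emit:
{"fn": "servo_tool", "kwargs": {"series": [{"x": 3, "y": 0, "z": 10, "spin": 0, "jaw": 0.1}, {"x": 3, "y": 0, "z": 25, "spin": 0, "jaw": 0.1}, {"x": 3, "y": 0, "z": 35, "spin": 0, "jaw": 0.1}, {"x": 3, "y": 0, "z": 35, "spin": 0, "jaw": 0.1}, {"x": 3, "y": 0, "z": 35, "spin": 0, "jaw": 0.1}]}}

```text
time_s: 64.75
ee_pos: [0.6926, -0.057, 0.135]
eef_rot: [2.109, 2.329, 0.0]
ft_force: [-0.0, 0.1, -1.6]
gripper_width: 0.0256
```

```bash
python3 tipview.py tv8; python3 - <<'E'
from h import *
plan(692,-58,73,5.7)
E
```

```text
tip pred px 418.4789760594613 198.13007110678993 tip [692.83677347 -57.04045287  66.76173521]
offset 358 153
t 64.8 pos [692.8 -57.  135.5] jaw@ 5.7 z [ 0.001 -0.    -1.   ] q6 -0.31 w 25.7 F [-0.   0.2 -2.1]
 shift [-0.8 -1.  62.5] spin/q6 options [(np.float64(-0.0), np.float64(-0.18))]
```

View pics/tv8.png

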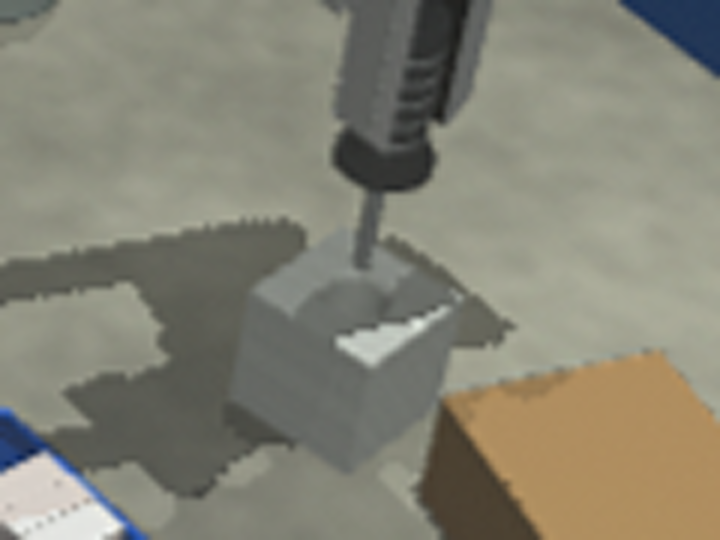

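Tip aligned with the holder's top centre (358,296). Lower in.

Emit:
{"fn": "servo_tool", "kwargs": {"series": [{"x": -0.5, "y": -1, "z": 10, "spin": 0, "jaw": 0.1}, {"x": -0.5, "y": -1, "z": 22, "spin": 0, "jaw": 0.1}, {"x": -0.5, "y": -1, "z": 36, "spin": 0, "jaw": 0.1}, {"x": -0.5, "y": -1, "z": 48, "spin": 0, "jaw": 0.1}, {"x": -0.5, "y": -1, "z": 56, "spin": 0, "jaw": 0.1}, {"x": -0.5, "y": -1, "z": 59, "spin": 0, "jaw": 0.1}, {"x": -0.5, "y": -1, "z": 59, "spin": 0, "jaw": 0.1}]}}

```text
time_s: 65.68
ee_pos: [0.6915, -0.0576, 0.0759]
eef_rot: [2.109, 2.329, 0.0]
ft_force: [0.6, -0.0, -2.0]
gripper_width: 0.0251
```

```bash
python3 fa.py
```

```text
t 65.88 F [-0.35  0.04 -1.8 ] sd [0.5 0.4 0.3] pos [691.9 -57.7  76.6] s 682.8 n -126.1 Fs -0.34
```

Emit:
{"fn": "servo_tool", "kwargs": {"series": [{"x": 0, "y": 0, "z": 1, "spin": 0, "jaw": 0.1}, {"x": 0, "y": 0, "z": 2, "spin": 0, "jaw": 0.1}, {"x": 0, "y": 0, "z": 3, "spin": 0, "jaw": 0.1}, {"x": 0, "y": 0, "z": 3, "spin": 0, "jaw": 0.1}]}}

```text
time_s: 66.38
ee_pos: [0.6915, -0.0576, 0.0737]
eef_rot: [2.109, 2.329, 0.0]
ft_force: [-1.4, 0.9, 2.5]
gripper_width: 0.0254
```

```bash
python3 fa.py
```

```text
t 66.58 F [-2.86  0.21  4.2 ] sd [0.3 0.4 0.6] pos [691.5 -57.6  73.7] s 682.4 n -126.0 Fs -2.82
```

Collar seated at the original 73.7 mm (+6 N). Release and lift.

Emit:
{"fn": "servo_tool", "kwargs": {"series": [{"x": 0, "y": 0, "z": -0.8, "spin": 0, "jaw": 0.1}, {"x": 0, "y": 0, "z": -0.8, "spin": 0, "jaw": 0.35}, {"x": 0, "y": 0, "z": -0.8, "spin": 0, "jaw": 0.6}, {"x": 0, "y": 0, "z": -0.8, "spin": 0, "jaw": 0.75}, {"x": 0, "y": 0, "z": -0.8, "spin": 0, "jaw": 0.75}, {"x": 0, "y": 0, "z": -0.8, "spin": 0, "jaw": 0.75}, {"x": 0, "y": 0, "z": -25, "spin": 0, "jaw": 0.75}, {"x": 0, "y": 0, "z": -70, "spin": 0, "jaw": 0.75}, {"x": 0, "y": 0, "z": -120, "spin": 0, "jaw": 0.75}], "grip_force": 10}}

```text
time_s: 67.7
ee_pos: [0.6907, -0.0575, 0.1931]
eef_rot: [-2.108, -2.327, 0.002]
ft_force: [-0.2, 0.8, 1.1]
gripper_width: 0.0706
```

Emit:
{"fn": "servo_tool", "kwargs": {"series": [{"x": 15, "y": -30, "z": -5, "spin": 0, "jaw": 0.75}, {"x": 50, "y": -70, "z": -10, "spin": 0, "jaw": 0.75}, {"x": 100, "y": -100, "z": -10, "spin": 0, "jaw": 0.75}, {"x": 150, "y": -120, "z": -10, "spin": 0, "jaw": 0.75}, {"x": 200, "y": -140, "z": -10, "spin": 0, "jaw": 0.75}, {"x": 250, "y": -160, "z": -10, "spin": 0, "jaw": 0.75}, {"x": 290, "y": -170, "z": -10, "spin": 0, "jaw": 0.75}, {"x": 290, "y": -170, "z": -10, "spin": 0, "jaw": 0.75}]}}

```text
time_s: 68.7
ee_pos: [0.4924, 0.2165, 0.2032]
eef_rot: [-2.103, -2.333, -0.001]
ft_force: [0.6, 0.2, -0.5]
gripper_width: 0.0707
```

```bash
python3 - <<'E'
from h import *
snap('side','s30'); t=snap('top','t30')
s=r.get_state(); print(s['time_s'],s['ee_pos'],s['ft_force'])
a=cv2.imread('pics/s30.png')[160:400,290:510]; cv2.imwrite('pics/s30z.png',cv2.resize(a,None,fx=2.5,fy=2.5,interpolation=cv2.INTER_CUBIC))
E
```

```text
68.8 [0.49366665 0.21417741 0.2031287 ] [ 1.4358684  -0.25476942  0.29766261]
```

View pics/s30z.png

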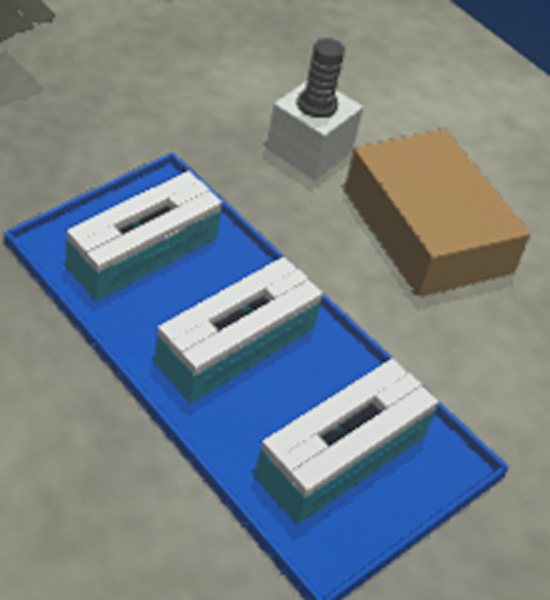

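View pics/t30.png

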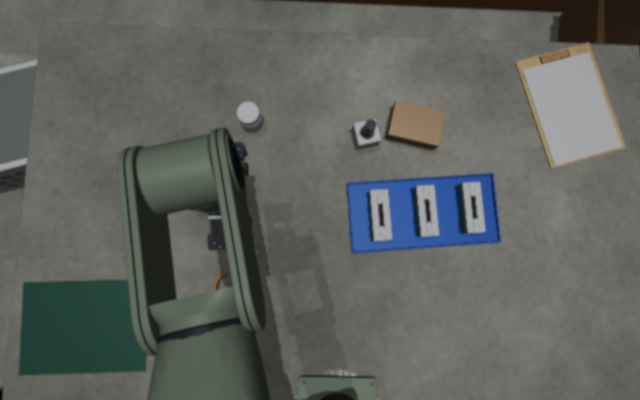

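All three cassettes lie flat in the tray at top-view pixels (381,215), (428,211) and (473,208). The punch stands upright at (369,130), and the carton and jar have not moved. Handing in.

```bash
python3 - <<'E'
from h import *
print(r.hand_in()); print(r.get_state()['time_s'])
E
```

```text
the job is handed in; nothing more can be done
None
the job is handed in; nothing more can be done
```

I loaded all three cassettes on the bench into the blue tray, flat and lid up, then shut and locked each one. The punch is back in its holder. I handed the job in at about 69 s of the 210 s; it reports no verdict. No fourth cassette showed in any view.

- **Lids:** Each lid was pressed to its stop before I touched any pin. The top held at 48 mm above the bench while the force rose to 25–38 N.
- **Lock pins:** On each lid the tip dropped into the hole while sliding along the groove. I then pushed the pin until it stopped, at the same TCP height each time (84.7–85.0 mm), with 18–21 N on the punch. That stop was about 1.7 mm lower than I had calculated (86.7 mm). I have no direct reading of the pins. I took them as home because all three stopped at the same height with the force climbing well above the 7 N they resist.
- **Views after pushing:** I saw the pushed-down spot in the groove of the first two lids I locked. I did not get a clear close view of the third hole, so that one rests on force and travel only.
- **Punch:** It seated at the same height as at the start, and the last pictures show it upright in its holder.
- **Bystanders:** The carton and jar were in place in the last top view. The tape roll was partly behind the arm there; its last clear view, at about 63 s, showed it unmoved.
- **Knocked cassette:** I checked the cassettes on the bench before each pick and saw none that had been knocked aside.

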